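Load a chain spool in the orthodontic dispenser case

TASK

Put the new, fully wound chain spool (not the used-up one) into the dispenser case: swing the latch lever on the front of the case all the way down, open the clear lid right back so that it stays up, then lower the spool over the empty spindle and let it down gently until it sits flat on its seat. The spool stands on edge in the cradle, so lay it down on the bench and take it again by its rim. Leave the lid open with the latch down, ready for threading, and do not disturb the other spools, the cup or the pliers.

Things in the scene. Friction and masses are not known exactly. Their poses are not given: they have to be found in the camera images.
- case: Open white plastic case 140 (its x) by 200 (its y) by 58 mm high, walls and floor 4 mm, fixed to the bench. Origin: centre of the underside; its x points from the front (latch, the robot's side) to the back (hinge), y along the front to the left, z up. Inside on the floor stand two steel spindles, 94 mm apart along y; the left one (+y) carries a spool already, the right one (-y) is empty. Everything on it (lid, latch, spindles) turns with it.
- spindle_seat (a point): The empty spindle: 10 mm thick with a round tip. This point is on its axis at the top of its seat disc (28 mm wide), 7 mm above the bench; the tip is 39 mm above this point. From its axis it is 66 mm to the front and back inner walls, 49 mm to the right one, 94 mm to the axis of the other spindle. Axes as the case.
- latch (a joint): Latch lever: a grey plate 40 mm wide (along the case's y) on the middle of the front, turning about a horizontal pin along the case's y. 0 = upright, hooked 4 mm over the front edge of the lid and holding it shut; grows as its top swings away from the case (towards the robot) and down, to the stop at 1.9 rad. It takes about 0.5 N at the tab and stays where it is left.
- latch_tab (a point): Middle of the upper end of the latch lever: a thumb tab 40 mm wide and 4.5 mm thick that flares 0.5 rad outward, so that there is open space behind it (on the case's +x side), above the lid. Upright, its end is 92 mm above the bench, 28 mm above the lid, and its foot 70 mm above the bench; the bar of the lid's handle is 57 mm behind this point. The end moves on a circle of 64 mm radius about latch_hinge.
- latch_hinge (a point): Axis of the latch pin, 72 mm in front of the case's origin and 28 mm above the bench, at the middle of the lever. Its axes are the lever's own and turn with it.
- lid (a joint): Clear lid with a white rim, 148 by 204 mm and 5 mm thick, hinged along the back edge of the case; its top is 64 mm above the bench. 0 = shut; grows as the front edge rises, to the stop at 1.8 rad (leaning back a little). The stiff hinge holds it wherever it is left; about 4 N lift it at the handle. It cannot be lifted while the latch is hooked.
- lid_handle (a point): Middle of the bar of the grey handle on top of the lid: a round bar 10 mm thick, 80 mm long along the case's y, its axis 29 mm above the lid's top, on two posts at its ends; 105 mm in front of the hinge axis when shut; the lid's front edge is 43 mm further forward. It turns with the lid on a circle of 111 mm radius about lid_hinge.
- lid_hinge (a point): Middle of the lid's hinge axis (along the case's y), 72 mm behind the case's origin and 58 mm above the bench.
- cradle: Fixed spool cradle: two steel rods 8 mm thick, 40 mm apart, along its x, between two aluminium end plates 40 mm high and 70 mm wide, 174 mm apart. Origin: middle, at bench level. Two spools stand on edge on the rods, axes along the cradle's x, at 42 mm either side of the middle, either one at either place. The bench between the cradle and the case, 80 to 160 mm from the cradle's middle line on its left (+y) side and level with its rods, is clear.
- spool_new: The new spool: white, two flanges of 60 mm diameter and 3 mm thickness, 24 mm wide over all, wound to 50 mm diameter with grey chain, bore 13 mm right through, about 40 g. Origin: its centre; z along its axis. Both faces are the same. At the start it stands on edge with its centre 42 mm above the bench (top 72 mm). Lying flat on the bench its centre is 12 mm up; seated on the spindle its centre is 12 mm above spindle_seat, axis upright.
- spool_used: The used-up spool: same flanges and bore, but bare between them (hub 20 mm), standing on edge in the cradle. Leave it.
- spool_seated: Part-wound spool of the same size lying flat on the other spindle in the case. Leave it.
- cup: White plastic cup, 68 mm wide, 75 mm high, on the bench beyond. Origin: centre of the underside. Leave it.
- pliers: Small steel pliers, 120 mm long, lying on the bench at the left. Leave them.

How it is judged:
On the way, in this order (a step that is already met when the one before it is completed fails the run):
1. the latch lever is swung down clear of the lid (value of joint latch above 1.1 rad), for 0.2 s.
2. the lid is open right back (value of joint lid above 1.4 rad), for 0.2 s.
At the end, for the whole second after the job is handed in: The latch is down (over 1.1 rad), the lid stands open (over 1.4 rad), and the new spool sits at rest on the empty spindle: within 3 mm of its axis, upright within 0.1 rad, its centre 9.5 to 14.5 mm above the seat (12 mm when fully down) (value of joint latch above 1.1 rad and value of joint lid above 1.4 rad and horizontal distance between spool_new and spindle_seat below 0.003 m and z of spool_new in the frame of spindle_seat between 0.0095 and 0.0145 m and angle between the z axis of spool_new and the z axis of spindle_seat, either way round below 0.1 rad and linear speed of spool_new below 0.02 m/s); the robot touches nothing.
It fails at once if the new spool is dropped down the spindle (faster than 0.5 m/s while on it) (horizontal distance between spool_new and spindle_seat below 0.006 m and z of spool_new in the frame of spindle_seat below 0.045 m and linear speed of spool_new above 0.5 m/s).
It fails at once if the used-up spool is moved more than 20 mm (distance of spool_used from where it was at the start of the episode above 0.02 m).
It fails at once if the seated spool is lifted or shifted more than 12 mm (distance of spool_seated from where it was at the start of the episode above 0.012 m).
It fails at once if the cup is moved more than 30 mm (distance of cup from where it was at the start of the episode above 0.03 m).
It fails at once if the pliers are moved more than 30 mm (distance of pliers from where it was at the start of the episode above 0.03 m).
It also fails if it takes over 72 s, if anything falls off the work surface, if the arm or the gripper's body presses on something with over 40 N, if the wrist force passes 120 N, or if a joint passes its speed limit or range.

ROBOT

A 7-joint arm with a two-finger parallel gripper is mounted at the origin on the work surface. World frame = base frame: x ahead of the robot, y to its left, z up, the work surface at z = 0. Lengths are in m, angles in rad, forces in N, time in s.
With the tool pointing down it reaches from about 0.4 to 0.875 m from the base axis. Payload 19.3 kg.
Tool frame: the origin (TCP) lies at the very end of the fingers, on their centre line; the grasp point (between the pads) lies bot.grasp_offset behind it (bot.grasp_offset is the distance from the TCP to the grasp point, in m); z points along the fingers, y is the direction in which the jaws open and shut (so a half turn about z gives the same grasp; the last joint's range is limited). The gripper opens to 85 mm and grips with 20 to 120 N. Pads are 22 mm wide; open, the fingers measure 114 mm over their backs; the gripper's body (76 mm by 85 mm) begins 54 mm behind the grasp point. The pads swing forward as they close: fully open they stand 13 mm farther back than shut.
Start: joints at [-1.25, 0.521, -0.036, 1.599, 0.021, 1.021, -0.113], TCP at [0.238, 0.578, 0.231] pointing down, gripper open.
Joint ranges: [-2.91, 2.91], [-0.3, 2.13], [-1.5, 1.42], [0.17, 2.43], [-1.26, 4.41], [0.16, 1.93], [-2.52, 2.52]. Speed limits (rad/s): [1.89, 1.89, 2.39, 2.39, 3.01, 3.01, 3.01].

INTERFACE

Orientations are given as [roll, pitch, yaw] about the fixed x, y, z axes, in that order (R = Rz(yaw) Ry(pitch) Rx(roll)).
In Python, from workcell import bot gives the robot as it stands. The module is installed in compiled form; this text tells all that it offers.
- The arm moves only by the shell command python3 -m handwheel 'ROWS' [OPENING] [FORCE]. ROWS is JSON, a list of rows, each a list of 6 numbers: the shift along the tool's x, y, z as a fraction of full scale, then the turn, a rotation vector about the tool's x, y, z as a fraction of full scale. In form: [[x, y, z, rx, ry, rz], ...]. A call has 1 to 8 rows; each row shifts and turns the commanded pose from where the row before left it, along the tool's axes as they then stand; what a row does not reach is not made up. Full scale, the value 1, is 0.025 m for a shift and 360 degrees for a turn. A row lasts 1/8 s, in which the tool goes at most 62.5 mm and 10.7 degrees, less where a joint would pass 70% of its speed; a pose out of reach is approached as far as the arm can. A call with a number of a shift or a turn outside -1 to 1 is refused whole. A call with a gripper value outside its range is refused whole. OPENING is the closure, from -1 (fully open) to 1 (shut), set as the call begins (- or left out, the last holds). The fingers move at their own pace and stop on an object; FORCE is the grip in N (left out, the last holds). Time passes only in rows, so rows that do not move let the fingers close. It gives the time, the measured TCP pose, the force and the opening at its end, in the units of the state.
- bot.observe(): the state, without advancing time (a new reading comes with each control period).
- bot.grab_frame(name): name is "scene" or "top"; returns a dict with "pixels" (400x640x3 uint8, blue, green, red), "vertical_fov" (degrees; the focal length in pixels is half the picture's height over the tangent of half this angle, whatever the lens; pixels are square), "cx", "cy" (the principal point, pixels), "R" (3x3) and "t" (3): a world point X has camera coordinates R X + t. Camera axes: x right, y down, z forward; pixel columns grow to the right and rows downward; lengths in m; the calibration is good to about 2 mm. A picture is of the moment at which its call begins. There is no depth.
- bot.job_done(): hands the job in, once; it reports no verdict.
Trained networks look in a picture, given as the dict that the camera call returned (one of the last four; its "shot" number tells which), for a name from the list of things; names that differ only in an ending like _2 or _b are one class to them, and where a whole thing is asked for, a point or a joint stands for the part that bears it (a point fixed in the world has none). Each returns a list of dicts, best first, with "score" (0 to 1); they miss things now and then, are a little off and sometimes report something else, mostly with a low value. They report only what shows in the picture. A call takes as long as a camera call.
- bot.trace(picture, thing): "region" (400x640 bool, what is visible of it) and "point" ([column, row] in pixels, amid what is visible of it).
The state is a dict: "clock": time; "qpos": joint angles; "qd": joint speeds; "joint_efforts": joint torques, N m; "position": TCP position; "tool_rot": TCP orientation; "force": force on the tool from outside, world axes, zero at the start; "moment": the same for the moment, N m; "grip_width": finger opening in m.
Only numpy, scipy, OpenCV 4.12 (cv2) and the standard library are available. Lean on these libraries where they do the work, as an engineer would, in place of code of your own. Each camera call takes 0.05 s, during which the arm holds its last target.

## Working session

There is one attempt and no reset: what is moved stays moved. The work goes in short steps, Python scripts to look and compute and a shell command to move; the robot and the scene stay as the last step left them, time stands still between calls to the robot, and variables do not carry over. Pictures are saved under pics/ and viewed, and the job is handed in when it is done.

```bash
mkdir -p pics; ls; python3 - <<'E'
from workcell import bot
import cv2,json,numpy as np
s=bot.observe();print({k:np.round(v,4).tolist() for k,v in s.items()}, bot.grasp_offset)
for n in("scene","top"):
    f=bot.grab_frame(n);cv2.imwrite(f"pics/{n}0.png",f["pixels"])
    print(n,f["vertical_fov"],f["cx"],f["cy"],np.round(f["R"],4).tolist(),np.round(f["t"],4).tolist(),[k for k in f])
    for t in["case","spindle_seat","latch_tab","lid_handle","cradle","spool_new","spool_used","spool_seated","cup","pliers"]:
        r=bot.trace(f,t);print(t,[(round(float(d["score"]),2),np.round(d["point"],1).tolist(),int(d["region"].sum())) for d in r[:3]])
E
```

```text
pics
{'clock': 0.0, 'qpos': [-1.2502, 0.5221, -0.0363, 1.6, 0.0212, 1.0211, -0.1128], 'qd': [-0.0001, -0.0007, 0.0002, -0.0003, 0.0014, 0.0021, 0.0001], 'joint_efforts': [0.0014, -92.7085, 1.9807, -36.9933, 0.0179, 0.0082, 0.0], 'position': [0.238, 0.5776, 0.2307], 'tool_rot': [-3.1404, 0.0001, 2.7508], 'force': [0.2429, 0.4381, 0.077], 'moment': [-0.0098, 0.0726, 0.0146], 'grip_width': 0.0855} 0.0187
scene 45.98427678667494 322.6733439030081 193.82784263497655 [[0.8755, 0.483, 0.0147], [0.3469, -0.607, -0.715], [-0.3364, 0.6311, -0.699]] [-0.5037, -0.134, 1.4211] ['pixels', 'vertical_fov', 'cx', 'cy', 'R', 't', 'shot']
case [(0.59, [356.4, 181.8], 3826)]
spindle_seat [(0.67, [357.9, 178.9], 3971)]
latch_tab []
lid_handle [(0.78, [360.3, 170.9], 2817)]
cradle [(0.83, [265.1, 291.9], 675)]
spool_new [(0.56, [252.8, 287.9], 502)]
spool_used [(0.64, [228.7, 264.2], 466)]
spool_seated [(0.27, [356.1, 181.5], 3815)]
cup [(0.87, [340.9, 283.1], 1049), (0.45, [360.3, 174.4], 2787)]
pliers [(0.78, [312.9, 135.1], 132)]
top 49.783661499085035 327.1424470902232 196.74204144017753 [[0.0293, -0.9995, -0.0114], [-0.9972, -0.0284, -0.0699], [0.0695, 0.0134, -0.9975]] [0.0046, 0.6026, 1.2316] ['pixels', 'vertical_fov', 'cx', 'cy', 'R', 't', 'shot']
case [(0.73, [276.9, 194.8], 4004), (0.26, [429.8, 214.9], 162)]
spindle_seat [(0.85, [279.4, 194.2], 3969)]
latch_tab [(0.54, [283.3, 225.4], 69)]
lid_handle [(0.92, [278.4, 195.9], 3724)]
cradle [(0.66, [434.6, 227.2], 45)]
spool_new [(0.45, [430.2, 215.4], 213), (0.23, [433.1, 229.6], 167)]
spool_used [(0.67, [426.7, 244.8], 68)]
spool_seated []
cup [(0.74, [404.0, 157.9], 481)]
pliers [(0.56, [232.3, 273.4], 188)]
```

```bash
python3 - <<'E'
import cv2
a=cv2.imread("pics/top0.png");cv2.imwrite("pics/topc.png",cv2.resize(a[120:300,210:470],None,fx=3,fy=3,interpolation=cv2.INTER_CUBIC))
a=cv2.imread("pics/scene0.png");cv2.imwrite("pics/scenec.png",cv2.resize(a[110:330,190:450],None,fx=2.7,fy=2.7,interpolation=cv2.INTER_CUBIC))
E
```

```text
(no output)
```

View pics/topc.png

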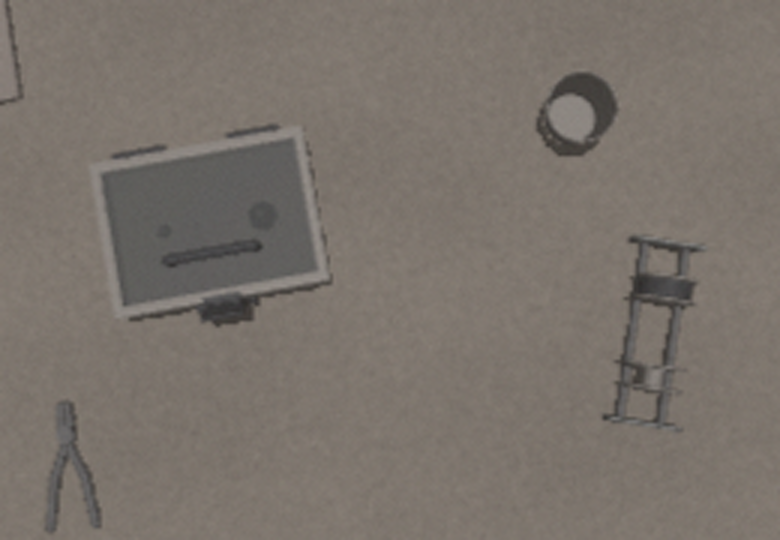

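View pics/scenec.png

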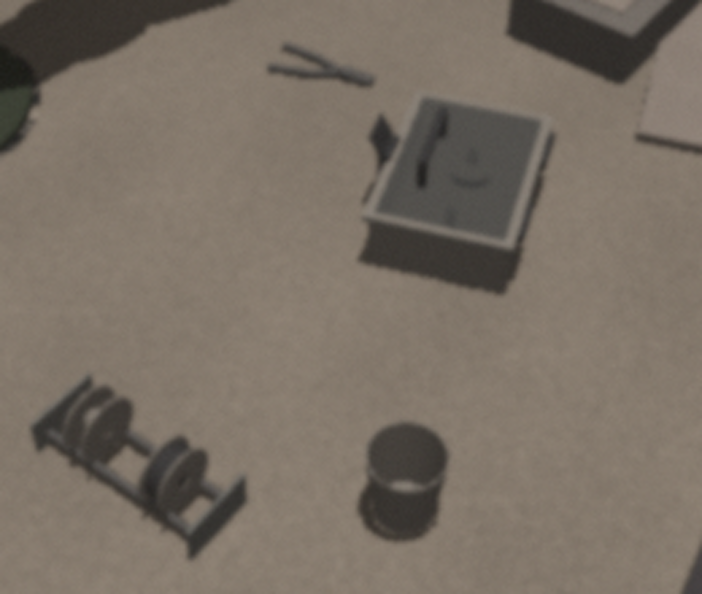

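View pics/scene0.png

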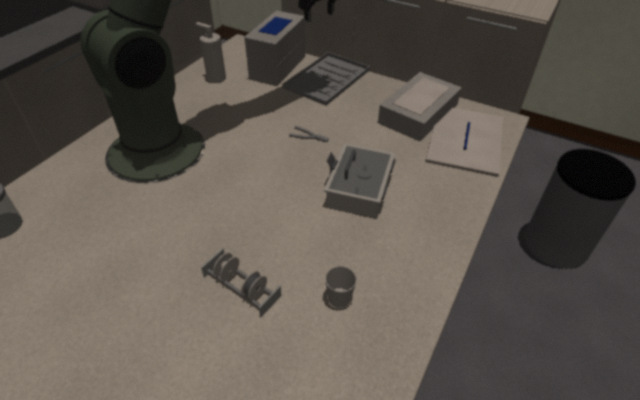

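```bash
cat > h.py <<'E'
import numpy as np,cv2
from scipy.optimize import least_squares
from scipy.ndimage import map_coordinates
def K(f):
    F=200/np.tan(np.radians(f["vertical_fov"])/2);return F
def proj(f,X):
    X=np.atleast_2d(X);c=X@np.array(f["R"]).T+np.array(f["t"]);F=K(f)
    return np.c_[F*c[:,0]/c[:,2]+f["cx"],F*c[:,1]/c[:,2]+f["cy"]]
def back(f,uv,z):
    R=np.array(f["R"]);t=np.array(f["t"]);C=-R.T@t;F=K(f)
    d=R.T@np.array([(uv[0]-f["cx"])/F,(uv[1]-f["cy"])/F,1]);return C+d*(z-C[2])/d[2]
def pose(p,P):
    c,s=np.cos(p[2]),np.sin(p[2]);P=np.atleast_2d(P)
    return np.c_[p[0]+c*P[:,0]-s*P[:,1],p[1]+s*P[:,0]+c*P[:,1],P[:,2]]
def edgefit(views,segs,p,w=5,it=5,n=25):
    """views: frames; segs: per view list of (A,B) model segments"""
    p=np.array(p,float)
    for k in range(it):
        obs=[]
        for f,S in zip(views,segs):
            g=cv2.GaussianBlur(f["pixels"].astype(np.float32).sum(2)/3,(0,0),.7)
            for A,B in S:
                P=np.array(A)+np.linspace(.06,.94,n)[:,None]*(np.array(B)-np.array(A))
                uv=proj(f,pose(p,P));d=uv[-1]-uv[0];nn=np.array([-d[1],d[0]])/np.hypot(*d)
                o=np.arange(-w,w+.01,.25)
                prof=np.array([map_coordinates(g,[(u[1]+o*nn[1]),(u[0]+o*nn[0])],order=1) for u in uv])
                G=np.abs(np.gradient(prof,axis=1))*np.exp(-(o/w)**2)
                b=o[G.argmax(1)];
                for Pi,u,bi in zip(P,uv,b): obs.append((f,Pi,u+bi*nn,nn))
        def res(q): 
            r=[]
            for f,S in [(v,None) for v in views]:
                sel=[o for o in obs if o[0] is f]
                uv=proj(f,pose(q,np.array([o[1] for o in sel])))
                r.append(((uv-np.array([o[2] for o in sel]))*np.array([o[3] for o in sel])).sum(1))
            return np.concatenate(r)
        p=least_squares(res,p,loss="soft_l1",f_scale=.5).x;w=max(2.5,w*.7)
    return p,np.sqrt(np.mean(res(p)**2)),np.median(np.abs(res(p)))
def show(f,polys,name,crop,s):
    x0,y0,x1,y1=crop;a=cv2.resize(f["pixels"][y0:y1,x0:x1],None,fx=s,fy=s,interpolation=cv2.INTER_CUBIC)
    a=cv2.convertScaleAbs(a,alpha=1.6)
    for P,col in polys:
        q=((proj(f,P)-[x0,y0]+.5)*s*8).astype(int);cv2.polylines(a,[q.reshape(-1,1,2)],False,col,1,cv2.LINE_AA,3)
    cv2.imwrite("pics/"+name,a)
def circ(c,r,ax=2,n=40):
    t=np.linspace(0,2*np.pi,n);P=np.zeros((n,3));i=[j for j in range(3) if j!=ax];P[:,i[0]]=r*np.cos(t);P[:,i[1]]=r*np.sin(t);return P+np.array(c)
E
cat > m1.py <<'E'
from h import *;from workcell import bot
fs=bot.grab_frame("scene");ft=bot.grab_frame("top")
a=[back(ft,c,.064)[:2] for c in[(240.7,174.3),(310,162.3),(319.3,214),(249.3,226)]]
ctr=np.mean(a,0);d=a[0]-a[3];yaw=np.arctan2(d[1],d[0]);print(ctr,yaw)
p0=[*(ctr+.002*np.array([np.cos(yaw),np.sin(yaw)])),yaw]
L=[(-.076,-.102,.064),(-.076,.102,.064),(.072,.102,.064),(.072,-.102,.064)]
S=[(L[i],L[(i+1)%4]) for i in range(4)]
St=[((-.076,-.102,.064),(-.076,-.03,.064)),((-.076,.03,.064),(-.076,.102,.064)),S[1],S[3]]
for v,s in(((ft,),(St,)),((fs,),([S[1],S[3],S[2]],)),((ft,fs),(St,[S[1],S[3],S[2]]))):
    r=edgefit(v,s,p0);print("case",np.round(r[0],4),r[1:])
pc=r[0]
# cradle
e=[back(ft,(210+u/3,120+v/3),.04)[:2] for u,v in[(630,238),(703,247),(604,416),(682,428)]]
c=np.mean(e,0);d=(e[0]+e[1]-e[2]-e[3]);q0=[*c,np.arctan2(d[1],d[0])];print("cr0",q0)
from itertools import product
Cs=[((sx*.087,-.035,.04),(sx*.087,.035,.04)) for sx in(-1,1)]+[((-.08,sy*.02,.02),(.08,sy*.02,.02)) for sy in(-1,1)]
cr=q0
for f,poly,nm,crop in((ft,0,"f_t.png",(210,120,470,300)),(fs,0,"f_s.png",(190,110,450,330))):
    pl=[(pose(pc,L+L[:1]),(0,0,255)),(pose(pc,circ((0,-.047,.007),.014)),(0,255,0)),(pose(pc,[(0,-.047,.007),(0,-.047,.046)]),(0,255,0)),(pose(pc,[(-.033,-.04,.093),(-.033,.04,.093)]),(255,0,0)),(pose(pc,[(-.09,-.02,.09),(-.09,.02,.09)]),(255,255,0))]
    for A,B in Cs: pl.append((pose(cr,[A,B]),(0,255,255)))
    for x in(-.042,.042): 
        for dx in(-.012,.012): pl.append((pose(cr,circ((x+dx,0,.042),.03,0)),(255,0,255)))
    show(f,pl,nm,crop,3 if f is ft else 2.7)
E
python3 m1.py
```

```text
[0.60308104 0.15467613] 0.2070896856822543
case [0.6074 0.155  0.2119] (np.float64(0.9538007587341816), np.float64(0.3790122059386607))
case [0.6083 0.1503 0.2124] (np.float64(0.5457123861385302), np.float64(0.270972212549769))
case [0.6082 0.1511 0.2105] (np.float64(0.8730002679508927), np.float64(0.47973005055855616))
cr0 [np.float64(0.512749732616387), np.float64(-0.26806827454346116), np.float64(-0.11703610073678875)]
```

View pics/f_t.png

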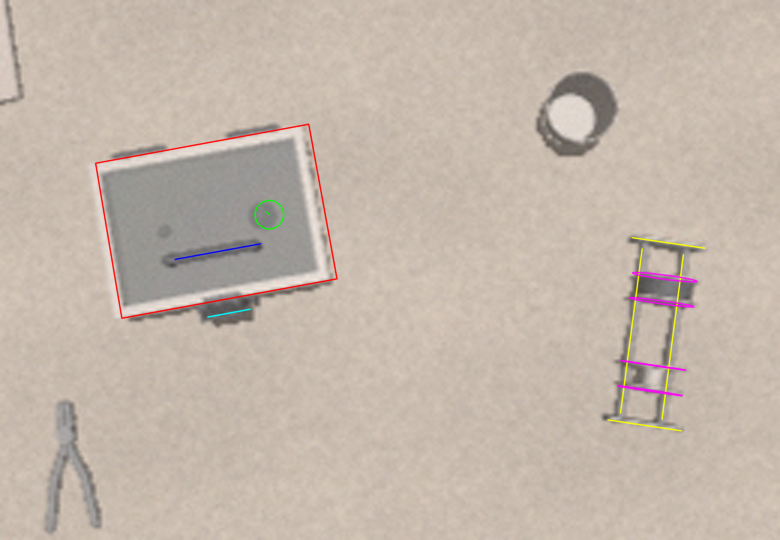

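View pics/f_s.png

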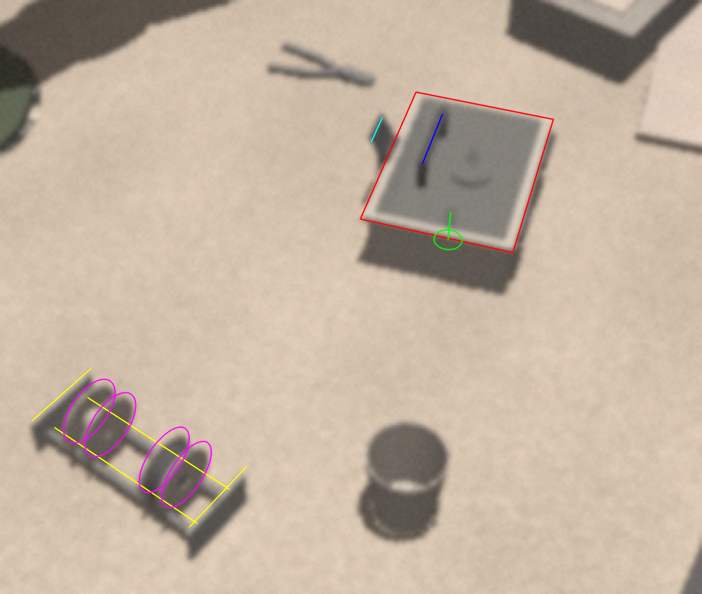

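```bash
python3 - <<'E'
from h import *
a=cv2.imread("pics/top0.png")[155:235,232:332];a=cv2.convertScaleAbs(a,alpha=1.6)
cv2.imwrite("pics/z1.png",cv2.resize(a,None,fx=7,fy=7,interpolation=cv2.INTER_NEAREST))
a=cv2.imread("pics/scene0.png")[138:222,315:405];a=cv2.convertScaleAbs(a,alpha=1.6)
cv2.imwrite("pics/z2.png",cv2.resize(a,None,fx=7,fy=7,interpolation=cv2.INTER_NEAREST))
E
```

```text
(no output)
```

View pics/z1.png

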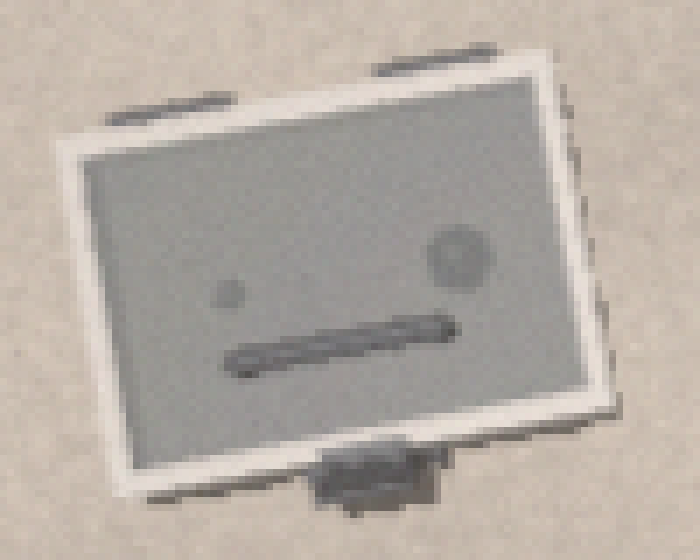

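View pics/z2.png

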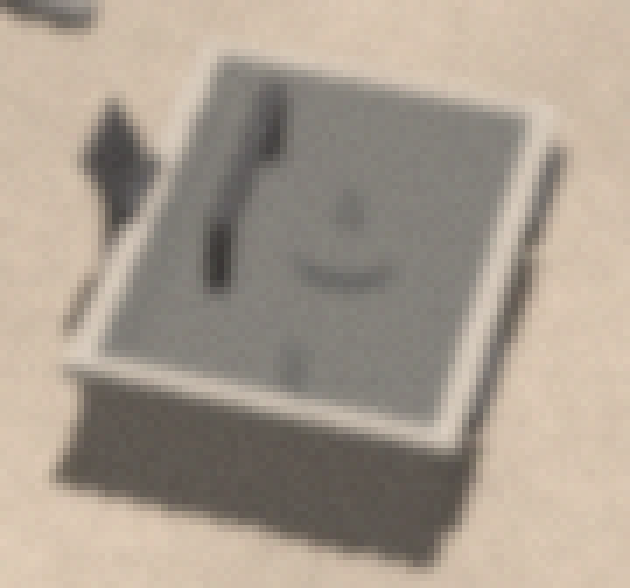

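```bash
cat > m2.py <<'E'
from h import *;from workcell import bot
fs=bot.grab_frame("scene");ft=bot.grab_frame("top")
L=np.array([(-.076,-.102,.064),(-.076,.102,.064),(.072,.102,.064),(.072,-.102,.064)])
ot=np.array([(319.1,212.4),(248.6,225.2),(239.4,174.8),(310.4,161.6)])
os_=np.array([(323.8,189.6),(345.2,144.6),(393.8,153.2),(379.2,201.4)])
def fit(v): 
    r=lambda q:np.concatenate([(proj(f,pose(q,P))-o).ravel() for f,P,o in v])
    s=least_squares(r,[.605,.155,.2]);return s.x,np.round(s.fun,1)
for v in([(ft,L,ot)],[(fs,L,os_)],[(ft,L,ot),(fs,L,os_)]): pc,r=fit(v);print(np.round(pc,4),r)
Z=lambda u,v:np.array([u/7-.5,v/7-.5])
sp=pose(pc,[(0,-.047,.007),(0,-.047,.046),(0,.047,.046),(0,.047,.031),(-.033,-.04,.093),(-.033,.04,.093),(-.09,0,.09)])
print("top pred seat,tip,tip2,bar-,bar+,tab\n",np.round((proj(ft,sp)-[232,155]+.5)*7))
print("scene\n",np.round((proj(fs,sp)-[315,138]+.5)*7)); print(np.round(sp,4))
# spool in both views: networks
for n,f in(("t",ft),("s",fs)):
    for t in("spool_new","spool_used"):
        for d in bot.trace(f,t)[:1]:
            ys,xs=np.where(d["region"]);print(n,t,np.round(d["point"],1),xs.min(),xs.max(),ys.min(),ys.max())
for c,nm,(x0,y0,x1,y1) in((ft,"z3.png",(405,195,450,268)),(fs,"z4.png",(195,245,290,320))):
    a=cv2.convertScaleAbs(c["pixels"][y0:y1,x0:x1],alpha=1.6);cv2.imwrite("pics/"+nm,cv2.resize(a,None,fx=8,fy=8,interpolation=cv2.INTER_CUBIC))
E
python3 m2.py
```

```text
[0.6069 0.1564 0.211 ] [ 0.7  0.3 -0.5  0.7 -0.1 -0.6 -0.  -0.4]
[0.6086 0.1537 0.2065] [-0.5  0.2 -1.1 -1.6  1.1 -0.   0.5  1. ]
[0.6075 0.1556 0.209 ] [ 0.9  0.2 -0.3  0.4  0.2 -0.9  0.3 -0.6 -0.4 -0.3 -1.2 -2.1  0.9 -0.6
  0.5  0.3]
top pred seat,tip,tip2,bar-,bar+,tab
 [[463. 257.]
 [455. 249.]
 [228. 290.]
 [234. 293.]
 [442. 324.]
 [241. 361.]
 [368. 486.]]
scene
 [[289. 417.]
 [295. 343.]
 [352. 189.]
 [349. 217.]
 [222. 221.]
 [275.  91.]
 [105. 131.]]
[[0.6172 0.1096 0.007 ]
 [0.6172 0.1096 0.046 ]
 [0.5977 0.2015 0.046 ]
 [0.5977 0.2015 0.031 ]
 [0.5835 0.1096 0.093 ]
 [0.5669 0.1878 0.093 ]
 [0.5195 0.1369 0.09  ]]
t spool_new [432.6 213. ] 423 441 211 221
t spool_used [428.2 245.6] 424 431 241 249
s spool_new [253.3 286.2] 241 266 271 300
s spool_used [227.8 268.1] 213 238 253 279
```

View pics/z3.png

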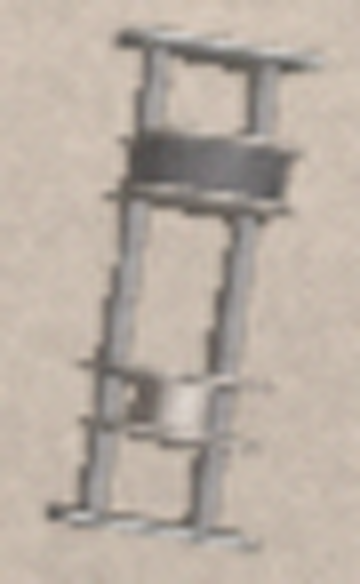

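View pics/z4.png

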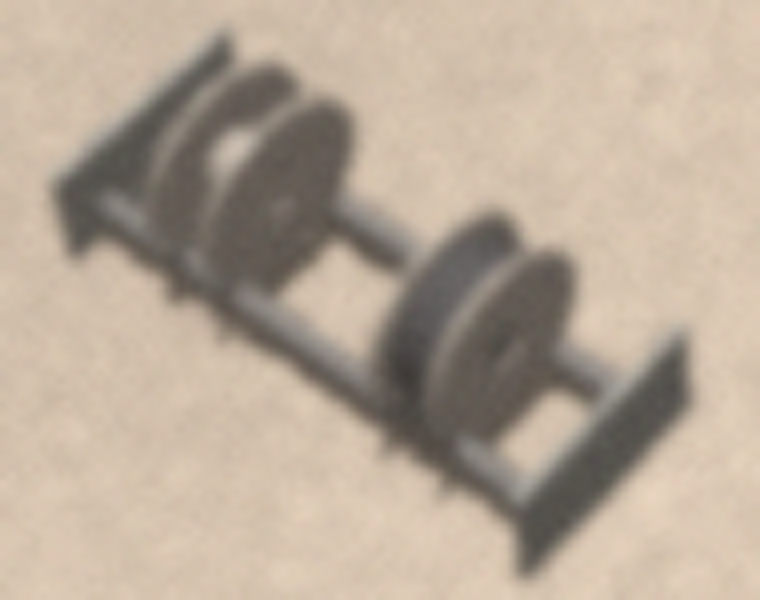

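```bash
cat > m3.py <<'E'
from h import *;from workcell import bot
fs=bot.grab_frame("scene");ft=bot.grab_frame("top")
L=np.array([(.087,.035,.04),(.087,-.035,.04),(-.087,.035,.04),(-.087,-.035,.04)])
ot=np.array([(120,38),(322,62),(50,512),(258,545)])/8-.5+[405,195]
os_=np.array([(682,330),(520,510),(225,38),(60,185)])/8-.5+[195,245]
def fit(v): 
    r=lambda q:np.concatenate([(proj(f,pose(q,P))-o).ravel() for f,P,o in v])
    s=least_squares(r,[.51,-.27,-.1]);return s.x,np.round(s.fun,1)
for v in([(ft,L,ot)],[(fs,L,os_)],[(ft,L,ot),(fs,L,os_)]): pc,r=fit(v);print(np.round(pc,4),r)
print(pose(pc,[(.042,0,.042),(-.042,0,.042)]))
pl=[]
for x in(-.042,.042):
    for dx in(-.012,.012): pl.append((pose(pc,circ((x+dx,0,.042),.03,0)),(255,0,255)))
pl.append((pose(pc,L[[0,1,3,2,0]]),(0,255,255)))
show(ft,pl,"z5.png",(405,195,450,268),8);show(fs,pl,"z6.png",(195,245,290,320),8)
E
python3 m3.py; python3 - <<'E'
import cv2,numpy as np
a=cv2.imread("pics/z5.png");b=cv2.imread("pics/z6.png");a=cv2.resize(a,(288,467));b=cv2.resize(b,(507,400))
o=np.zeros((467,800,3),np.uint8);o[:,:288]=a;o[:400,290:797]=b;cv2.imwrite("pics/z7.png",o)
E
```

```text
[ 0.513  -0.2672 -0.1237] [ 0.4 -0.8 -0.4 -0.1  0.7  0.6 -0.7  0.3]
[ 0.5176 -0.2752 -0.1247] [ 0.8  0.1 -0.3  0.   0.5 -0.7 -1.   0.4]
[ 0.5152 -0.2716 -0.1256] [ 2.1 -1.6  1.2 -0.8  2.2 -0.2  0.8 -0.4  0.8 -1.6 -0.3 -1.8  0.7 -2.1
 -0.8 -1.1]
[[ 0.55688563 -0.27687463  0.042     ]
 [ 0.47354719 -0.26635296  0.042     ]]
```

View pics/z7.png

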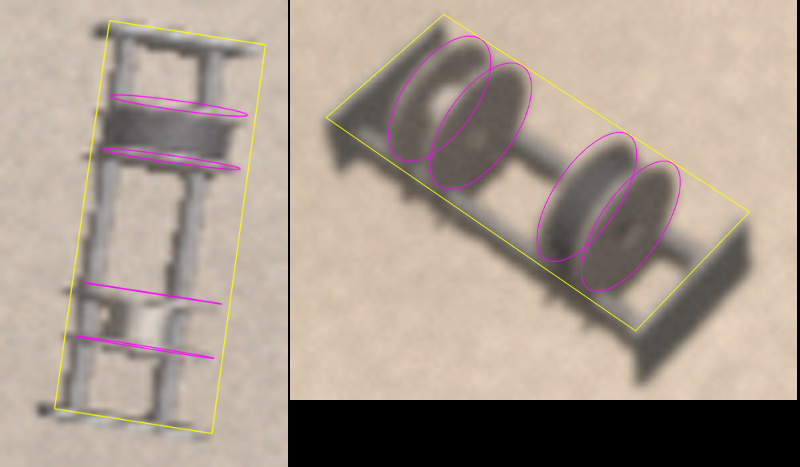

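```bash
cat > m4.py <<'E'
import h;from h import *;from workcell import bot
fs=bot.grab_frame("scene");ft=bot.grab_frame("top")
maps={"pin":np.tan,"equid":lambda a:a,"stereo":lambda a:2*np.tan(a/2),"equisolid":lambda a:2*np.sin(a/2),"ortho":np.sin}
def mk(m):
    def proj(f,X):
        X=np.atleast_2d(X);c=X@np.array(f["R"]).T+np.array(f["t"]);F=K(f)
        rho=np.hypot(c[:,0],c[:,1]);a=np.arctan2(rho,c[:,2]);r=F*m(a)/rho
        return np.c_[r*c[:,0]+f["cx"],r*c[:,1]+f["cy"]]
    return proj
D=[("cradle",np.array([(.087,.035,.04),(.087,-.035,.04),(-.087,.035,.04),(-.087,-.035,.04)]),
 np.array([(120,38),(322,62),(50,512),(258,545)])/8-.5+[405,195],np.array([(682,330),(520,510),(225,38),(60,185)])/8-.5+[195,245],[.51,-.27,-.1]),
("case",np.array([(-.076,-.102,.064),(-.076,.102,.064),(.072,.102,.064),(.072,-.102,.064)]),
 np.array([(319.1,212.4),(248.6,225.2),(239.4,174.8),(310.4,161.6)]),np.array([(323.8,189.6),(345.2,144.6),(393.8,153.2),(379.2,201.4)]),[.6,.15,.2])]
for k,m in maps.items():
    P=mk(m)
    for nm,L,ot,os_,p0 in D:
        o=[]
        for v in([(ft,ot)],[(fs,os_)],[(ft,ot),(fs,os_)]):
            s=least_squares(lambda q:np.concatenate([(P(f,pose(q,L))-ob).ravel() for f,ob in v]),p0)
            o+=[np.round(s.x,4).tolist(),round(float(np.sqrt(np.mean(s.fun**2))),2)]
        print(k,nm,*o)
E
python3 m4.py
```

```text
pin cradle [0.513, -0.2672, -0.1237] 0.56 [0.5176, -0.2752, -0.1247] 0.58 [0.5152, -0.2716, -0.1256] 1.32
pin case [0.6069, 0.1564, 0.211] 0.48 [0.6086, 0.1537, 0.2065] 0.91 [0.6075, 0.1556, 0.209] 0.8
equid cradle [0.5108, -0.2738, -0.1184] 0.97 [0.517, -0.2819, -0.1141] 0.43 [0.5139, -0.2782, -0.1172] 1.46
equid case [0.6068, 0.1581, 0.2104] 0.37 [0.609, 0.1545, 0.2051] 0.75 [0.6077, 0.1569, 0.208] 0.73
stereo cradle [0.5114, -0.2721, -0.1197] 0.83 [0.5171, -0.2802, -0.1168] 0.33 [0.5143, -0.2765, -0.1193] 1.38
stereo case [0.6068, 0.1577, 0.2105] 0.35 [0.6089, 0.1543, 0.2054] 0.78 [0.6076, 0.1566, 0.2083] 0.73
equisolid cradle [0.5105, -0.2746, -0.1177] 1.05 [0.5169, -0.2828, -0.1128] 0.5 [0.5138, -0.279, -0.1161] 1.51
equisolid case [0.6068, 0.1583, 0.2103] 0.39 [0.6091, 0.1546, 0.2049] 0.73 [0.6077, 0.1571, 0.2079] 0.74
ortho cradle [0.5096, -0.2773, -0.1157] 1.3 [0.5167, -0.2854, -0.1086] 0.77 [0.5133, -0.2816, -0.1129] 1.68
ortho case [0.6068, 0.1589, 0.2101] 0.48 [0.6092, 0.1549, 0.2044] 0.69 [0.6077, 0.1576, 0.2075] 0.77
```

```bash
python3 -m handwheel '[[0,0,0.74,0,0,0.0257],[0,0,0.74,0,0,0.0257],[0,0,0.74,0,0,0.0257],[0,0,0.74,0,0,0.0257],[0,0,0.74,0,0,0.0257],[0,0,0.72,0,0,0.0257]]' 1 30
python3 -m handwheel '[[-0.98,0.426,0,0,0,0],[-0.98,0.426,0,0,0,0],[-0.98,0.426,0,0,0,0],[-0.98,0.426,0,0,0,0],[-0.98,0.426,0,0,0,0],[-0.98,0.426,0,0,0,0],[-0.98,0.426,0,0,0,0],[-0.98,0.426,0,0,0,0]]'
python3 -m handwheel '[[-0.98,0.426,0,0,0,0],[-0.98,0.426,0,0,0,0],[-0.98,0.426,0,0,0,0],[-0.98,0.426,0,0,0,0],[-0.98,0.426,0,0,0,0],[-0.98,0.426,0,0,0,0],[-0.98,0.426,0,0,0,0]]'
```

```text
clock: 2.45
position: [0.2381, 0.5779, 0.1202]
tool_rot: [3.142, -0.0, 1.777]
force: [-0.3, 0.1, 0.2]
grip_width: 0.0
clock: 3.45
position: [0.3635, 0.4027, 0.1213]
tool_rot: [3.141, -0.001, 1.781]
force: [-0.2, 0.5, -0.7]
grip_width: 0.0002
clock: 4.32
position: [0.4721, 0.2505, 0.1213]
tool_rot: [3.141, -0.0, 1.781]
force: [-0.6, 0.8, -0.3]
grip_width: -0.0001
```

```bash
python3 -m handwheel '[[-0.98,0.426,0,0,0,0],[-0.98,0.426,0,0,0,0],[-0.98,0.426,0,0,0,0],[-0.98,0.426,0,0,0,0],[-0.9,0.4,0,0,0,0],[0,0,0,0,0,0]]'
cat > snap.py <<'E'
import sys;from h import *;from workcell import bot
s=bot.observe();print({k:np.round(s[k],4).tolist() for k in("clock","position","tool_rot","force","grip_width")})
PC=np.array([.607,.156,.209])
d=np.array(s["position"])[:2]-PC[:2];c,sn=np.cos(PC[2]),np.sin(PC[2]);print("in case frame",np.round([c*d[0]+sn*d[1],-sn*d[0]+c*d[1],s["position"][2]],4))
n=sys.argv[1];ims=[]
for cam,(x0,y0,x1,y1) in(("top",eval(sys.argv[2])),("scene",eval(sys.argv[3]))):
    f=bot.grab_frame(cam);np.save(f"pics/{n}_{cam}.npy",f["pixels"])
    u=proj(f,s["position"])[0];print(cam,"tcp px",np.round(u,1))
    a=cv2.convertScaleAbs(f["pixels"][y0:y1,x0:x1],alpha=1.6);k=398/(x1-x0)
    a=cv2.resize(a,None,fx=k,fy=k,interpolation=cv2.INTER_CUBIC);cv2.drawMarker(a,tuple(int(v) for v in (u-[x0,y0]+.5)*k),(0,0,255),cv2.MARKER_CROSS,10,1);ims.append(a[:600])
H=max(i.shape[0] for i in ims);o=np.zeros((H,800,3),np.uint8);o[:ims[0].shape[0],:398]=ims[0];o[:ims[1].shape[0],400:798]=ims[1];cv2.imwrite(f"pics/{n}.png",o)
E
python3 snap.py a1 '(225,140,345,250)' '(300,90,420,230)'
```

```text
clock: 5.08
position: [0.5489, 0.1426, 0.1212]
tool_rot: [3.141, 0.001, 1.779]
force: [0.6, -0.1, -0.1]
grip_width: 0.0
{'clock': 5.075, 'position': [0.5489, 0.1426, 0.1212], 'tool_rot': [3.1407, 0.0006, 1.7787], 'force': [0.615, -0.0892, -0.1264], 'grip_width': 0.0}
in case frame [-0.0596 -0.001   0.1212]
top tcp px [281.  212.7]
scene tcp px [340.7 149.5]
```

View pics/a1.png

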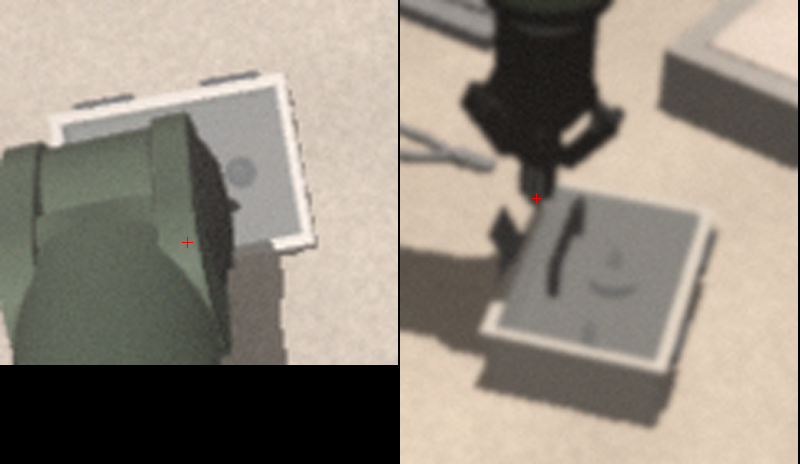

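```bash
python3 -m handwheel '[[0,0,0.6,0,0,0],[0,0,0.6,0,0,0],[0,0,0.6,0,0,0],[0,0,0,0,0,0]]'
python3 -m handwheel '[[0,-0.62,0.04,0,0,0],[0,-0.6,0.28,0,0,0],[0,-0.4,0.32,0,0,0],[0,-0.28,0.4,0,0,0],[0,-0.16,0.4,0,0,0],[0,-0.08,0.4,0,0,0],[0,0,0.24,0,0,0],[0,0,0,0,0,0]]'
python3 snap.py a2 '(225,140,345,250)' '(300,90,420,230)'
```

```text
clock: 5.68
position: [0.5471, 0.1451, 0.0742]
tool_rot: [-3.139, 0.0, 1.782]
force: [0.0, -0.2, 0.3]
grip_width: -0.0002
clock: 6.68
position: [0.4956, 0.1339, 0.0233]
tool_rot: [-3.141, 0.0, 1.782]
force: [1.2, 0.4, -0.5]
grip_width: 0.0001
{'clock': 6.675, 'position': [0.4956, 0.1339, 0.0233], 'tool_rot': [-3.141, 0.0001, 1.7818], 'force': [1.1808, 0.4444, -0.4533], 'grip_width': 0.0001}
in case frame [-0.1135  0.0015  0.0233]
top tcp px [287.3 232.4]
scene tcp px [321.  172.4]
```

View pics/a2.png

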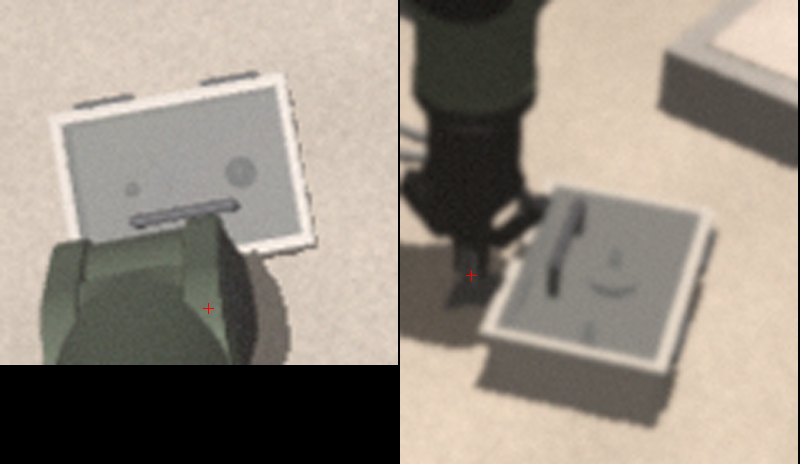

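```bash
python3 -m handwheel '[[0,0,0.16,0,0,0],[0,0,0.16,0,0,0],[0,0,0,0,0,0]]'
python3 -m handwheel '[[0,-0.1,-1,0,0,0],[0,0,-1,0,0,0],[0,0.4,-1,0,0,0],[0,0.75,-1,0,0,0],[0,0.75,-0.8,0,0,0],[0,0.75,0,0,0,0],[0,0.75,0,0,0,0],[0,0,0,0,0,0]]' -0.2 25
python3 snap.py a3 '(225,140,345,250)' '(300,90,420,230)'
```

```text
clock: 7.15
position: [0.4961, 0.1341, 0.0158]
tool_rot: [3.141, -0.0, 1.782]
force: [-0.7, 0.2, 9.0]
grip_width: 0.0003
clock: 8.15
position: [0.5768, 0.1513, 0.1353]
tool_rot: [-3.141, 0.0, 1.782]
force: [-0.2, -1.3, 0.1]
grip_width: 0.0507
{'clock': 8.15, 'position': [0.5768, 0.1513, 0.1353], 'tool_rot': [-3.1415, 0.0001, 1.7819], 'force': [-0.2118, -1.2891, 0.0555], 'grip_width': 0.0507}
in case frame [-0.0305  0.0017  0.1353]
top tcp px [277.4 201.9]
scene tcp px [352.  146.8]
```

View pics/a3.png

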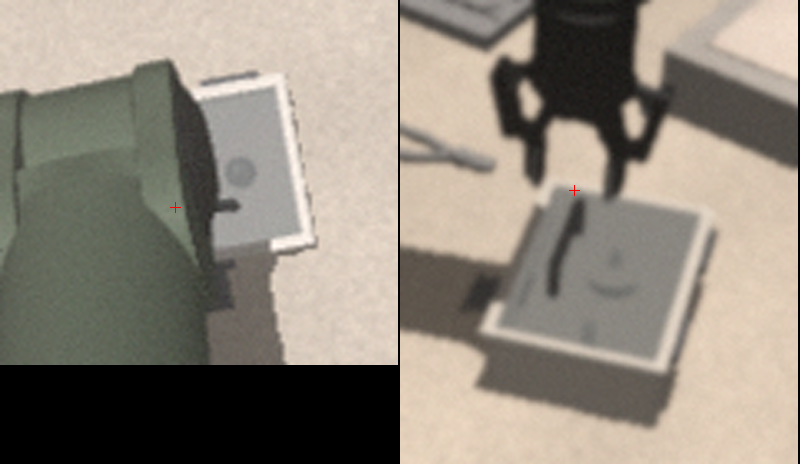

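```bash
python3 -m handwheel '[[0,-0.1,0.8,0,0,0],[0,0,0.8,0,0,0],[0,0,0.8,0,0,0],[0,0,0,0,0,0]]'
python3 -m handwheel '[[0,0,0,0,0,0],[0,0,0,0,0,0],[0,0,0,0,0,0],[0,0,0,0,0,0]]' 1 25
python3 snap.py a4 '(225,140,345,250)' '(300,90,420,230)'
```

```text
clock: 8.75
position: [0.5725, 0.1504, 0.0748]
tool_rot: [-3.139, 0.0, 1.782]
force: [0.5, -0.1, 1.8]
grip_width: 0.0514
clock: 9.25
position: [0.5741, 0.1509, 0.0766]
tool_rot: [3.141, -0.0, 1.782]
force: [-2.7, -0.9, 7.5]
grip_width: 0.0089
{'clock': 9.25, 'position': [0.5741, 0.1509, 0.0766], 'tool_rot': [3.1408, -0.0002, 1.7819], 'force': [-2.667, -0.9015, 7.5361], 'grip_width': 0.0089}
in case frame [-0.0332  0.0018  0.0766]
top tcp px [280.3 204.1]
scene tcp px [349.7 163.7]
```

View pics/a4.png

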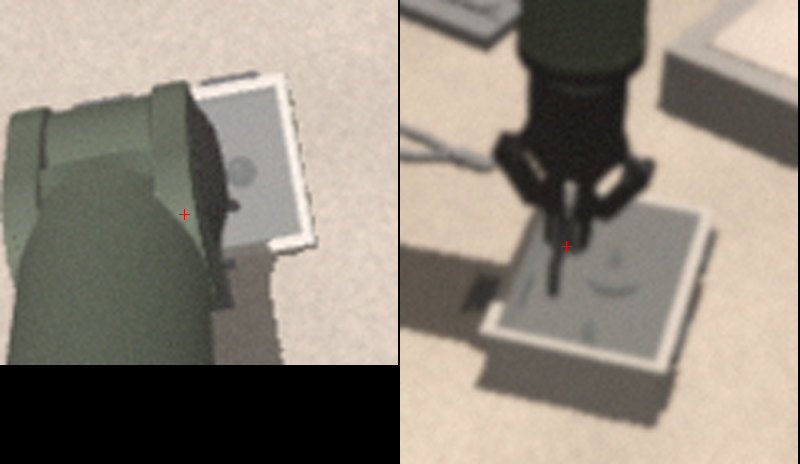

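```bash
cat > arc.py <<'E'
import numpy as np
N=16;T=1.68;TA=np.radians(26);d=.0175
def st(i):
    th=T*i/N;ta=TA*i/N;r=np.hypot(.105,.035);a=np.arctan2(.035,-.105)-th
    b=np.array([.072+r*np.cos(a),.058+r*np.sin(a)]);z=np.array([-np.sin(ta),-np.cos(ta)]);return b+d*z,z,ta
for i in range(N):
    p,z,ta=st(i);q,_,_=st(i+1);y=np.array([np.cos(ta),-np.sin(ta)]);D=q-p
    print([0,round(D@y/.025,2),round(D@z/.025,2),round(TA/N/2/np.pi,4),0,0],np.round(q,3))
E
python3 arc.py
```

```text
[0, np.float64(0.15), np.float64(-0.43), np.float64(0.0045), 0, 0] [-0.029  0.086]
[0, np.float64(0.18), np.float64(-0.42), np.float64(0.0045), 0, 0] [-0.024  0.097]
[0, np.float64(0.21), np.float64(-0.4), np.float64(0.0045), 0, 0] [-0.018  0.106]
[0, np.float64(0.24), np.float64(-0.38), np.float64(0.0045), 0, 0] [-0.012  0.115]
[0, np.float64(0.27), np.float64(-0.36), np.float64(0.0045), 0, 0] [-0.004  0.124]
[0, np.float64(0.3), np.float64(-0.34), np.float64(0.0045), 0, 0] [0.005 0.131]
[0, np.float64(0.32), np.float64(-0.31), np.float64(0.0045), 0, 0] [0.014 0.137]
[0, np.float64(0.35), np.float64(-0.29), np.float64(0.0045), 0, 0] [0.024 0.142]
[0, np.float64(0.37), np.float64(-0.26), np.float64(0.0045), 0, 0] [0.034 0.147]
[0, np.float64(0.39), np.float64(-0.23), np.float64(0.0045), 0, 0] [0.045 0.15 ]
[0, np.float64(0.4), np.float64(-0.19), np.float64(0.0045), 0, 0] [0.056 0.152]
[0, np.float64(0.42), np.float64(-0.16), np.float64(0.0045), 0, 0] [0.067 0.152]
[0, np.float64(0.43), np.float64(-0.13), np.float64(0.0045), 0, 0] [0.078 0.152]
[0, np.float64(0.44), np.float64(-0.09), np.float64(0.0045), 0, 0] [0.089 0.15 ]
[0, np.float64(0.44), np.float64(-0.06), np.float64(0.0045), 0, 0] [0.1   0.147]
[0, np.float64(0.44), np.float64(-0.02), np.float64(0.0045), 0, 0] [0.111 0.143]
```

```bash
python3 -m handwheel '[[0,0.15,-0.43,0.0045,0,0],[0,0.18,-0.42,0.0045,0,0],[0,0.21,-0.40,0.0045,0,0],[0,0.24,-0.38,0.0045,0,0]]'
python3 -m handwheel '[[0,0.27,-0.36,0.0045,0,0],[0,0.30,-0.34,0.0045,0,0],[0,0.32,-0.31,0.0045,0,0],[0,0.35,-0.29,0.0045,0,0]]'
python3 snap.py a5 '(225,140,345,250)' '(300,90,420,230)'
```

```text
clock: 9.85
position: [0.5935, 0.1549, 0.1158]
tool_rot: [-3.025, 0.0, 1.782]
force: [-4.5, -0.8, -2.8]
grip_width: 0.0089
clock: 10.35
position: [0.6281, 0.1623, 0.1443]
tool_rot: [-2.911, -0.0, 1.782]
force: [-6.9, -1.4, 7.0]
grip_width: 0.0088
{'clock': 10.35, 'position': [0.6281, 0.1623, 0.1443], 'tool_rot': [-2.9113, -0.0002, 1.7818], 'force': [-6.8694, -1.4101, 6.9899], 'grip_width': 0.0088}
in case frame [0.0219 0.0018 0.1443]
top tcp px [273.6 182.2]
scene tcp px [372. 148.]
```

View pics/a5.png

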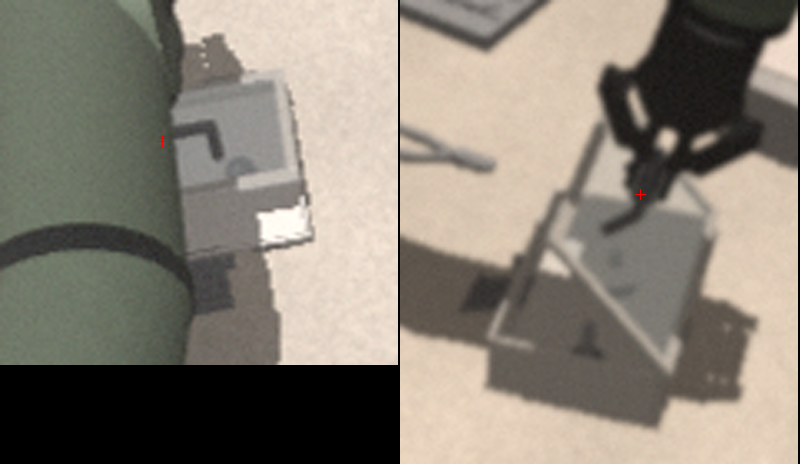

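Lid is rising as planned (about 45°, forces under 10 N). Continue.

```bash
python3 -m handwheel '[[0,0.37,-0.26,0.0045,0,0],[0,0.39,-0.23,0.0045,0,0],[0,0.40,-0.19,0.0045,0,0],[0,0.42,-0.16,0.0045,0,0]]'
python3 -m handwheel '[[0,0.43,-0.13,0.0045,0,0],[0,0.44,-0.09,0.0045,0,0],[0,0.44,-0.06,0.0045,0,0],[0,0.44,-0.02,0.0045,0,0],[0,0,0,0,0,0]]'
python3 snap.py a6 '(225,120,345,250)' '(300,70,420,230)'
```

```text
clock: 10.95
position: [0.672, 0.1717, 0.1539]
tool_rot: [-2.801, -0.0, 1.782]
force: [-4.0, -0.7, 7.5]
grip_width: 0.009
clock: 11.58
position: [0.715, 0.1808, 0.1432]
tool_rot: [-2.69, 0.0, 1.782]
force: [4.3, 0.9, 1.9]
grip_width: 0.0087
{'clock': 11.575, 'position': [0.715, 0.1808, 0.1432], 'tool_rot': [-2.69, 0.0002, 1.7819], 'force': [4.3393, 0.9352, 1.8632], 'grip_width': 0.0087}
in case frame [0.1108 0.0019 0.1432]
top tcp px [267.9 149.3]
scene tcp px [406.2 155.1]
```

View pics/a6.png

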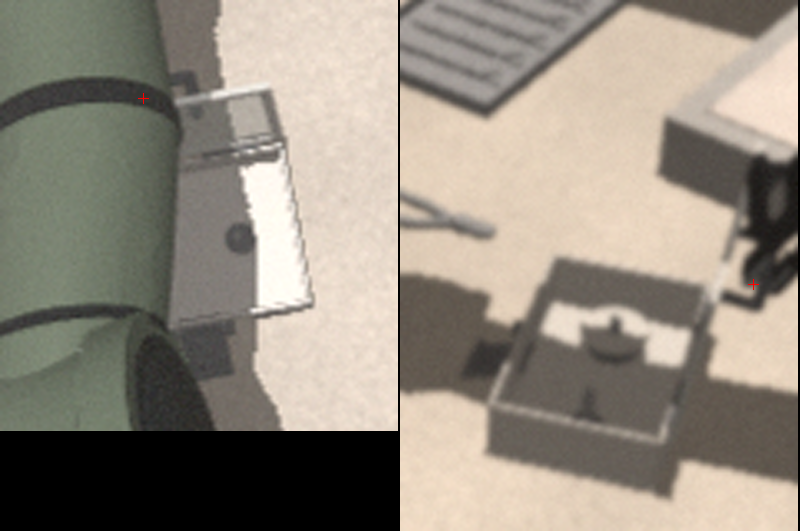

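```bash
python3 -m handwheel '[[0,0,0,0,0,0],[0,0,0,0,0,0],[0,0,-0.5,0,0,0],[0,0,-1,0,0,0],[0,0,-1,0,0,0],[0,0,-0.6,0,0,0]]' 0.5 25
python3 -m handwheel '[[-1,0,-0.6,-0.0241,0,0],[-1,0,-0.4,-0.0241,0,0],[-1,0,0,-0.0241,0,0],[-1,0,0,0,0,0],[-1,0,0,0,0,0],[-1,0,0,0,0,0],[-1,0,0,0,0,0]]'
python3 snap.py a7 '(225,100,345,250)' '(300,70,420,230)'
```

```text
clock: 12.42
position: [0.7414, 0.1864, 0.2099]
tool_rot: [-2.699, -0.001, 1.782]
force: [-0.6, -0.9, -0.0]
grip_width: 0.0213
clock: 13.3
position: [0.7867, 0.0179, 0.2307]
tool_rot: [-3.137, -0.001, 1.781]
force: [0.6, -0.0, 0.2]
grip_width: 0.0214
{'clock': 13.3, 'position': [0.7867, 0.0179, 0.2307], 'tool_rot': [-3.1373, -0.0007, 1.7813], 'force': [0.556, -0.0089, 0.1514], 'grip_width': 0.0214}
in case frame [ 0.1472 -0.1724  0.2307]
top tcp px [330.  115.8]
scene tcp px [415.  176.6]
```

View pics/a7.png

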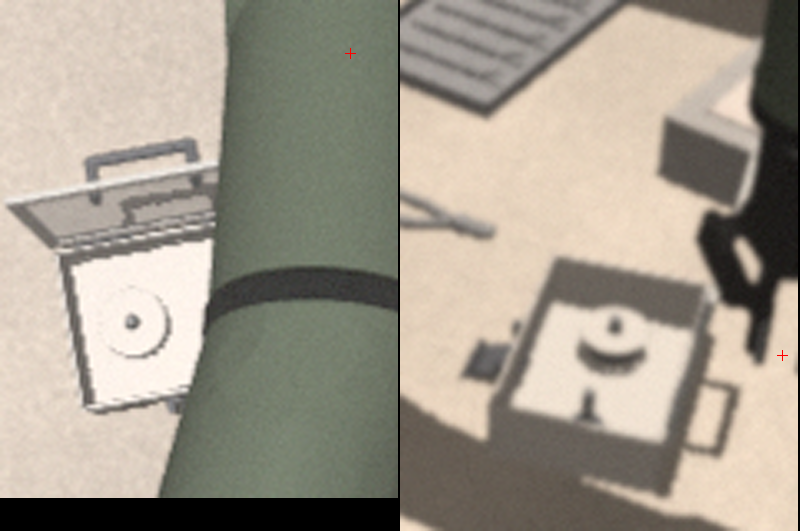

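```bash
python3 -m handwheel '[[0,0,0,0,0,0.0264],[0,0,0,0,0,0.0264],[-0.975,-0.594,0,0,0,0],[-0.975,-0.594,0,0,0,0],[-0.975,-0.594,0,0,0,0],[-0.975,-0.594,0,0,0,0],[-0.975,-0.594,0,0,0,0],[-0.975,-0.594,0,0,0,0]]' -0.06 25
python3 -m handwheel '[[-0.975,-0.594,0,0,0,0],[-0.975,-0.594,0,0,0,0],[-0.975,-0.594,0,0,0,0],[-0.975,-0.594,0,0,0,0],[-0.975,-0.594,0.7,0,0,0],[-0.975,-0.594,0.9,0,0,0],[-0.975,-0.594,1,0,0,0],[0,0,1,0,0,0]]'
python3 -m handwheel '[[0,0,0.2,0,0,0],[0,0,0,0,0,0]]'
python3 snap.py a8 '(380,150,500,280)' '(190,200,310,340)'
```

```text
clock: 14.4
position: [0.6797, -0.1157, 0.2316]
tool_rot: [-3.138, 0.0, 1.45]
force: [0.4, -0.8, 0.4]
grip_width: 0.0453
clock: 15.4
position: [0.5547, -0.2741, 0.1416]
tool_rot: [-3.138, 0.001, 1.447]
force: [0.5, -0.4, 0.2]
grip_width: 0.0455
clock: 15.65
position: [0.5563, -0.2716, 0.1375]
tool_rot: [-3.138, 0.0, 1.45]
force: [0.6, 0.5, 0.8]
grip_width: 0.0455
{'clock': 15.65, 'position': [0.5563, -0.2716, 0.1375], 'tool_rot': [-3.1383, 0.0003, 1.4503], 'force': [0.5724, 0.5117, 0.8056], 'grip_width': 0.0455}
in case frame [-0.1383 -0.4078  0.1375]
top tcp px [438.1 214.3]
scene tcp px [251.6 255.1]
```

View pics/a8.png

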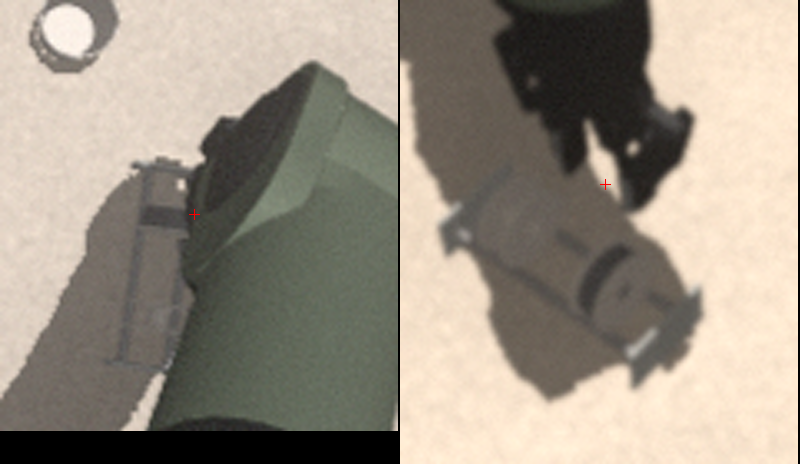

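```bash
python3 - <<'E'
from h import *;from workcell import bot
f=bot.grab_frame("top");g=bot.grab_frame("scene")
Z=lambda u,v:np.array([u/8-.5+405,v/8-.5+195])
print("drum",back(f,Z(210,172),.067)); 
for a,b in((Z(125,140),Z(298,155)),(Z(108,194),Z(292,212))): print("flange mid",back(f,(a+b)/2,.042+0.0), back(f,a,.042),back(f,b,.042))
Y=lambda u,v:np.array([u/8-.5+195,v/8-.5+245])
# scene: bore of outer flange face at (508,345), top of outer flange (560,250)
print("bore",back(g,Y(505,343),.042),"face-center expected +12mm along axis")
print("bore used",back(g,Y(285,208),.042))
E
```

```text
drum [ 0.55354139 -0.26845698  0.067     ]
flange mid [ 0.56305325 -0.2745628   0.042     ] [ 0.56483296 -0.24387723  0.042     ] [ 0.56127509 -0.30522155  0.042     ]
flange mid [ 0.54323999 -0.27073976  0.042     ] [ 0.54548455 -0.23813045  0.042     ] [ 0.54099761 -0.30331745  0.042     ]
bore [ 0.56795361 -0.28036617  0.042     ] face-center expected +12mm along axis
bore used [ 0.48895575 -0.27342476  0.042     ]
```

```bash
python3 -m handwheel '[[-0.08,-0.04,0.9,0,0,0],[0,0,0.9,0,0,0],[0,0,0.9,0,0,0],[0,0,0.96,0,0,0],[0,0,0,0,0,0]]'
python3 -m handwheel '[[0,0,0,0,0,0],[0,0,0,0,0,0],[0,0,0,0,0,0],[0,0,0,0,0,0]]' 1 25
python3 snap.py a9 '(380,150,500,280)' '(190,200,310,340)'
```

```text
clock: 16.48
position: [0.5537, -0.2731, 0.0449]
tool_rot: [-3.136, -0.0, 1.45]
force: [-0.4, 0.3, 0.2]
grip_width: 0.0452
clock: 16.98
position: [0.5549, -0.2739, 0.0469]
tool_rot: [-3.14, 0.001, 1.45]
force: [-1.5, 0.2, 8.9]
grip_width: 0.0233
{'clock': 16.975, 'position': [0.5549, -0.2739, 0.0469], 'tool_rot': [-3.1401, 0.0008, 1.4496], 'force': [-1.5065, 0.1966, 8.9341], 'grip_width': 0.0233}
in case frame [-0.1402 -0.4097  0.0469]
top tcp px [431.1 215.8]
scene tcp px [254.2 281.4]
```

View pics/a9.png

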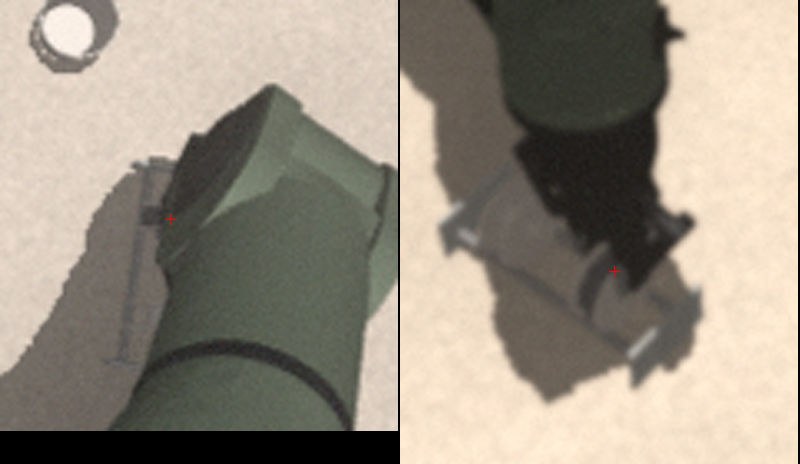

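```bash
python3 -m handwheel '[[0,0,-0.6,0,0,0],[0,0,-1,0,0,0],[0,0,-1,0,0,0],[0,0,-1,0,0,0],[0,0,-0.4,0,0,0],[0,0,0,0,0,0]]'
python3 -m handwheel '[[0.98,0,0,0,0,0],[0.98,0,0,-0.0255,0,0],[0.98,0,0,-0.0255,0,0],[0.98,0,0,-0.0255,0,0],[0.98,0,0,-0.0255,0,0],[0,0,0,-0.0255,0,0],[0,0,0,-0.0255,0,0],[0,0,0,0,0,0]]'
python3 snap.py b1 '(340,150,460,280)' '(210,170,330,310)'
```

```text
clock: 17.82
position: [0.5548, -0.2736, 0.1464]
tool_rot: [-3.139, 0.001, 1.45]
force: [-0.6, -1.3, 0.3]
grip_width: 0.0232
clock: 18.82
position: [0.591, -0.1845, 0.1961]
tool_rot: [2.548, -0.082, 1.494]
force: [0.4, -0.6, -0.5]
grip_width: 0.0237
{'clock': 18.825, 'position': [0.591, -0.1845, 0.1961], 'tool_rot': [2.5476, -0.0817, 1.4942], 'force': [0.3767, -0.648, -0.5276], 'grip_width': 0.0237}
in case frame [-0.0863 -0.3298  0.1961]
top tcp px [409.  198.7]
scene tcp px [287.4 214.7]
```

View pics/b1.png

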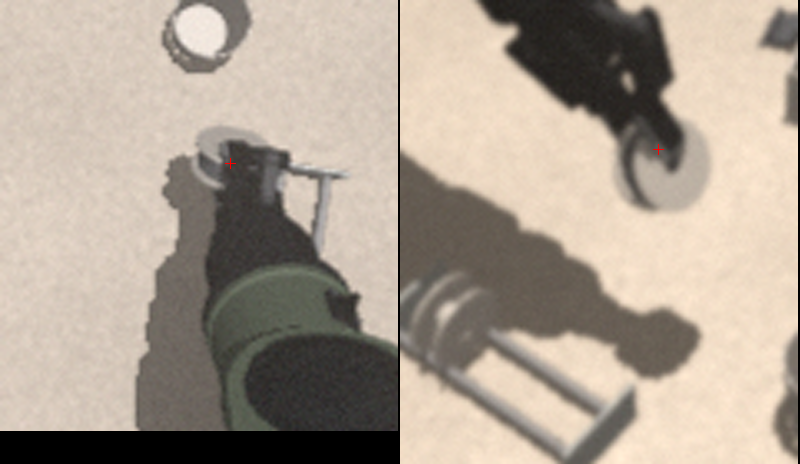

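```bash
python3 - <<'E'
from workcell import bot;import numpy as np
s=bot.observe();print(np.round(s["qpos"],3),np.round(s["qd"],3))
from scipy.spatial.transform import Rotation as R
print(R.from_euler("xyz",s["tool_rot"]).as_matrix().round(3))
E
```

```text
[ 0.385  0.394 -0.098  2.128 -1.23   0.168  1.387] [-0.048  0.008  0.017 -0.001  0.001  0.004 -0.001]
[[ 0.073  0.825  0.561]
 [ 0.994 -0.106  0.027]
 [ 0.082  0.555 -0.828]]
```

```bash
python3 -m handwheel '[[0.5,0,0,0.029,0,0],[0.5,0,0,0.029,0,0],[0.5,0,0,0.029,0,0],[0.5,0,0,0.029,0,0],[0,0,0,0.029,0,0],[0,0,0,0.029,0,0],[0,0,0,0.029,0,0],[0,0,0,0.029,0,0]]'
cat > rel.py <<'E'
import sys;from workcell import bot;import numpy as np
from scipy.spatial.transform import Rotation as R
# args: target x y z, tilt(deg, + = hand to +toolY side), yaw of tool x dir
s=bot.observe();a=[float(v) for v in sys.argv[1:]];M=R.from_euler("xyz",s["tool_rot"])
print("clock",s["clock"],np.round(s["position"],4),np.round(s["qpos"],2),"F",np.round(s["force"],1),s["grip_width"])
d=np.array(a[:3])-s["position"];print("shift units in tool axes",np.round(M.inv().apply(d)/.025,2))
if len(a)>3:
    T=R.from_euler("z",a[4])*R.from_euler("x",180)*R.from_euler("x",a[3],degrees=True)
    print("shift units in target axes",np.round(T.inv().apply(d)/.025,2))
    print("rotvec units",np.round((M.inv()*T).as_rotvec()/(2*np.pi),4))
E
python3 rel.py 0.47 -0.14 0.12 50 1.5708
```

```text
clock: 19.92
position: [0.6053, -0.1355, 0.1947]
tool_rot: [-2.489, -0.112, 1.526]
force: [-0.5, -0.0, -0.1]
grip_width: 0.0238
clock 19.925 [ 0.6053 -0.1355  0.1947] [-0.09  1.03  0.55  1.04 -0.36  1.83  0.41] F [-0.5 -0.  -0.1] 0.023804087828415605
shift units in tool axes [-0.76 -2.52  5.6 ]
shift units in target axes [-0.18  4.15  4.59]
rotvec units [ 0.1831 -0.0135  0.0153]
```

```bash
sed -i 's/from_euler("x",180)/from_euler("x",180,degrees=True)/' rel.py; python3 rel.py 0.50 -0.145 0.10 45 1.5708;python3 rel.py 0.50 -0.145 0.10 50 1.5708
```

```text
clock 19.925 [ 0.6053 -0.1355  0.1947] [-0.09  1.03  0.55  1.04 -0.36  1.83  0.41] F [-0.5 -0.  -0.1] 0.023804087828415605
shift units in tool axes [-0.99 -1.08  5.49]
shift units in target axes [-0.38 -0.3   5.66]
rotvec units [ 0.0215 -0.0182  0.0064]
clock 19.925 [ 0.6053 -0.1355  0.1947] [-0.09  1.03  0.55  1.04 -0.36  1.83  0.41] F [-0.5 -0.  -0.1] 0.023804087828415605
shift units in tool axes [-0.99 -1.08  5.49]
shift units in target axes [-0.38  0.19  5.66]
rotvec units [ 0.0354 -0.0179  0.0072]
```

```bash
python3 -m handwheel '[[-0.15,-0.1,0.92,0,0,0],[-0.15,-0.1,0.92,0,0,0],[-0.15,-0.1,0.92,0,0,0],[-0.15,-0.1,0.92,0.0118,-0.006,0.0024],[-0.1,-0.05,0.92,0.0118,-0.006,0.0024],[-0.05,0,0.92,0.0118,-0.006,0.0024],[0,0,0,0,0,0]]'; python3 rel.py 0.50 -0.145 0.05 50 1.5708;
python3 snap.py b2 '(340,150,460,280)' '(210,170,330,310)'
```

```text
clock: 20.8
position: [0.5083, -0.1399, 0.0913]
tool_rot: [-2.271, -0.002, 1.572]
force: [0.1, -0.8, 0.2]
grip_width: 0.0238
clock 20.8 [ 0.5083 -0.1399  0.0913] [-0.17  1.13  0.56  1.28 -0.26  1.69  0.41] F [ 0.1 -0.8  0.2] 0.023750830145882088
shift units in tool axes [-0.21  1.05  1.32]
shift units in target axes [-0.2   1.05  1.32]
rotvec units [ 0.0004 -0.0001  0.0003]
{'clock': 20.8, 'position': [0.5083, -0.1399, 0.0913], 'tool_rot': [-2.2715, -0.002, 1.5716], 'force': [0.1202, -0.7599, 0.1965], 'grip_width': 0.0238}
in case frame [-0.158  -0.269   0.0913]
top tcp px [385.3 231. ]
scene tcp px [269.  220.4]
```

View pics/b2.png

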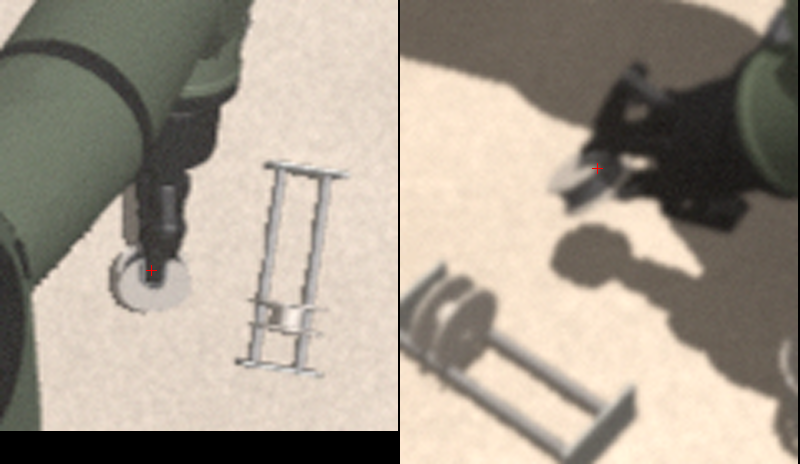

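```bash
python3 -m handwheel '[[0,0.46,0.386,0,0,0],[0,0.46,0.386,0,0,0],[0,0.46,0.386,0,0,0],[0,0.3,0.25,0,0,0],[0,0,0,0,0,0]]'; python3 -m handwheel '[[0,0.046,0.039,0,0,0],[0,0.046,0.039,0,0,0],[0,0,0,0,0,0]]'
python3 snap.py b3 '(340,150,460,280)' '(210,170,330,310)'
```

```text
clock: 21.52
position: [0.5091, -0.1417, 0.0376]
tool_rot: [-2.276, -0.005, 1.567]
force: [0.2, -0.2, -0.9]
grip_width: 0.0236
clock: 21.9
position: [0.5096, -0.1417, 0.0355]
tool_rot: [-2.277, -0.005, 1.567]
force: [0.4, -0.2, 0.2]
grip_width: 0.0235
{'clock': 21.9, 'position': [0.5096, -0.1417, 0.0355], 'tool_rot': [-2.2771, -0.0053, 1.5673], 'force': [0.4265, -0.1895, 0.1733], 'grip_width': 0.0235}
in case frame [-0.1571 -0.271   0.0355]
top tcp px [383.5 230.4]
scene tcp px [270.6 236.7]
```

View pics/b3.png

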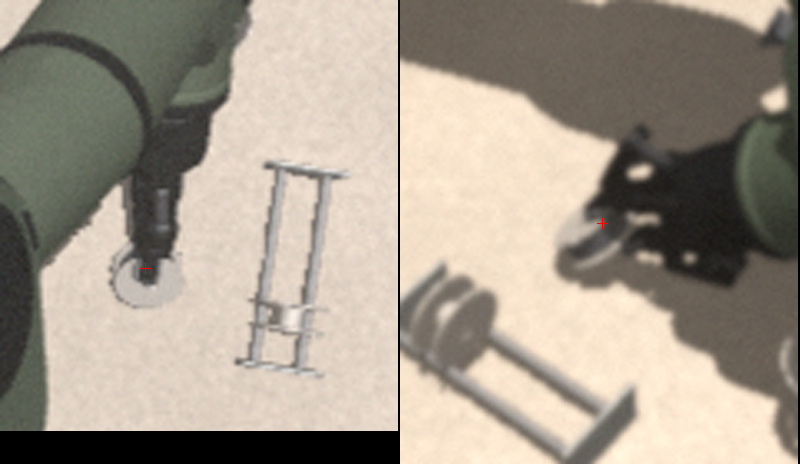

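```bash
python3 -m handwheel '[[0,0.046,0.039,0,0,0],[0,0.046,0.039,0,0,0],[0,0.03,0.026,0,0,0],[0,0,0,0,0,0]]'; python3 rel.py 0.5 -0.14 0.03;python3 -m handwheel '[[0,0,0,0,0,0],[0,0,0,0,0,0],[0,0,0,0,0,0]]' 0.25
python3 snap.py b4 '(340,150,460,280)' '(210,170,330,310)'
```

```text
clock: 22.5
position: [0.5095, -0.1417, 0.0319]
tool_rot: [-2.276, -0.005, 1.567]
force: [1.0, 0.1, 7.2]
grip_width: 0.0235
clock 22.5 [ 0.5095 -0.1417  0.0319] [-0.15  1.21  0.53  1.27 -0.28  1.63  0.41] F [1.  0.1 7.2] 0.023463225523885786
shift units in tool axes [ 0.07 -0.19  0.34]
clock: 22.88
position: [0.5095, -0.1417, 0.0313]
tool_rot: [-2.277, -0.005, 1.567]
force: [-0.5, -0.1, -0.4]
grip_width: 0.032
{'clock': 22.875, 'position': [0.5095, -0.1417, 0.0313], 'tool_rot': [-2.2767, -0.0054, 1.5673], 'force': [-0.487, -0.1364, -0.3707], 'grip_width': 0.032}
in case frame [-0.1572 -0.2709  0.0313]
top tcp px [383.3 230.4]
scene tcp px [270.6 237.9]
```

View pics/b4.png

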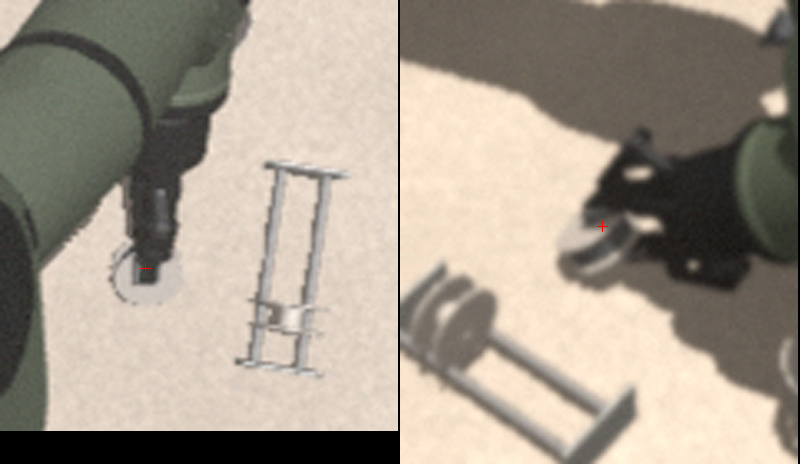

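```bash
python3 -m handwheel '[[0,0,-0.3,0,0,0],[0,0,-0.3,0,0,0],[0,0,-0.4,0,0,0],[0,0,-0.5,0,0,0],[0,0,-0.8,0,0,0],[0,0,-1,0,0,0],[0,0,-1,0,0,0],[0,0,0,0,0,0]]'
python3 snap.py b5 '(340,150,460,280)' '(210,170,330,310)'
```

```text
clock: 23.98
position: [0.5926, -0.1427, 0.1021]
tool_rot: [-2.279, -0.005, 1.568]
force: [0.4, -0.1, -0.5]
grip_width: 0.0321
{'clock': 23.975, 'position': [0.5926, -0.1427, 0.1021], 'tool_rot': [-2.2792, -0.0049, 1.5678], 'force': [0.357, -0.092, -0.5129], 'grip_width': 0.0321}
in case frame [-0.076  -0.2892  0.1021]
top tcp px [387.4 199.9]
scene tcp px [299.4 231.7]
```

View pics/b5.png

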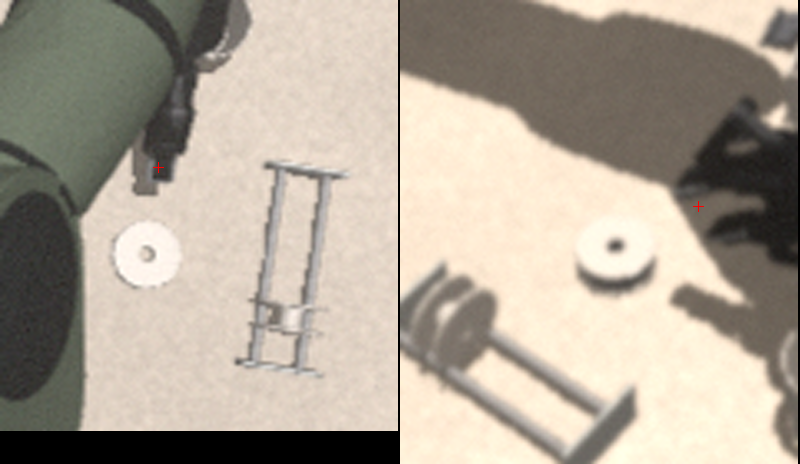

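```bash
python3 - <<'E'
from h import *;from workcell import bot
for cam,(x0,y0),pt in(("top",(340,150),(147,254)),("scene",(210,170),(214,245))):
    f=bot.grab_frame(cam);u=np.array(pt)/(398/120)-.5+[x0,y0];print(cam,u,"bore",back(f,u,.024))
    d=bot.trace(f,"spool_new")[0];print(d["score"],d["point"])
    g=cv2.cvtColor(f["pixels"],cv2.COLOR_BGR2GRAY);x,y=u.astype(int)
    w=g[y-20:y+20,x-20:x+20];m=(w>(135 if 1 else 0)).astype(np.uint8)
    th,m=cv2.threshold(w,0,255,cv2.THRESH_OTSU);c,_=cv2.findContours(m,cv2.RETR_EXTERNAL,cv2.CHAIN_APPROX_NONE)
    c=max(c,key=cv2.contourArea);e=cv2.fitEllipse(c);uv=np.array(e[0])+[x-20,y-20];print(th,e,"centre",back(f,uv,.024),uv)
f=bot.grab_frame("scene");a=cv2.convertScaleAbs(f["pixels"][130:230,310:410],alpha=1.6);cv2.imwrite("pics/c1.png",cv2.resize(a,None,fx=6,fy=6,interpolation=cv2.INTER_CUBIC))
E
python3 rel.py 0.5 -0.14 0.1 0 1.5708
```

```text
top [383.82160804 226.08291457] bore [ 0.52196847 -0.14378704  0.024     ]
0.74 [383.4, 223.3]
101.0 ((21.152183532714844, 20.271276473999023), (42.56291961669922, 44.94707489013672), 28.794939041137695) centre [ 0.52145486 -0.14474868  0.024     ] [384.15218353 226.27127647]
scene [274.02261307 243.36934673] bore [ 0.52226301 -0.14719878  0.024     ]
0.74 [275.3, 248.0]
116.0 ((18.64536476135254, 20.068199157714844), (43.72433090209961, 46.01972198486328), 134.5295867919922) centre [ 0.5188675  -0.14804816  0.024     ] [272.64536476 243.06819916]
clock 24.325 [ 0.591  -0.1422  0.1009] [-0.1   1.24  0.55  0.95 -0.28  1.9   0.37] F [ 0.3 -0.6  0.1] 0.03206786645776904
shift units in tool axes [ 0.07 -2.33  2.8 ]
shift units in target axes [ 0.09 -3.64  0.04]
rotvec units [-0.1377 -0.0011 -0.0002]
```

View pics/c1.png

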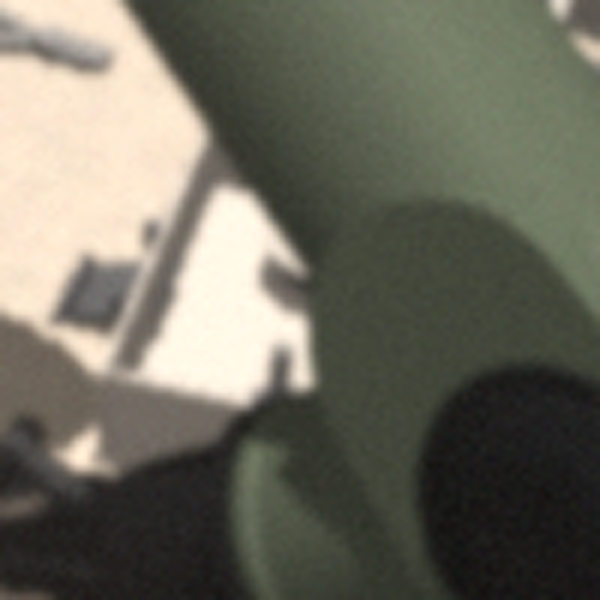

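```bash
python3 -m handwheel '[[0,0,-0.3,-0.0275,0,0],[0,0,-0.3,-0.0275,0,0],[0,0,0,-0.0275,0,0],[0,0,0,-0.0275,0,0],[0,0,0,-0.0277,0,0],[0,-0.9,0,0,0,0],[0,-0.9,0,0,0,0],[0,-0.8,0,0,0,0]]' -0.65 25;python3 -m handwheel '[[0,0,0,0,0,0]]'; python3 rel.py .522 -.145 .012 0 1.5708
python3 snap.py b6 '(340,150,460,280)' '(210,170,330,310)'
```

```text
clock: 25.32
position: [0.5357, -0.1421, 0.1119]
tool_rot: [3.141, -0.006, 1.567]
force: [0.2, 0.2, 0.0]
grip_width: 0.0702
clock: 25.45
position: [0.5357, -0.1422, 0.112]
tool_rot: [3.142, -0.006, 1.567]
force: [-0.1, -0.0, 0.2]
grip_width: 0.0709
clock 25.45 [ 0.5357 -0.1422  0.112 ] [-0.2   0.64  0.51  1.91 -0.47  0.72  0.58] F [-0.1 -0.   0.2] 0.07088670871694258
shift units in tool axes [-0.14 -0.55  4.  ]
shift units in target axes [-0.11 -0.55  4.  ]
rotvec units [ 0.     -0.0009 -0.0007]
{'clock': 25.45, 'position': [0.5357, -0.1422, 0.112], 'tool_rot': [3.1415, -0.0058, 1.5666], 'force': [-0.0976, -0.0235, 0.1983], 'grip_width': 0.0709}
in case frame [-0.1316 -0.2769  0.112 ]
top tcp px [387.3 220.9]
scene tcp px [278.  219.3]
```

View pics/b6.png

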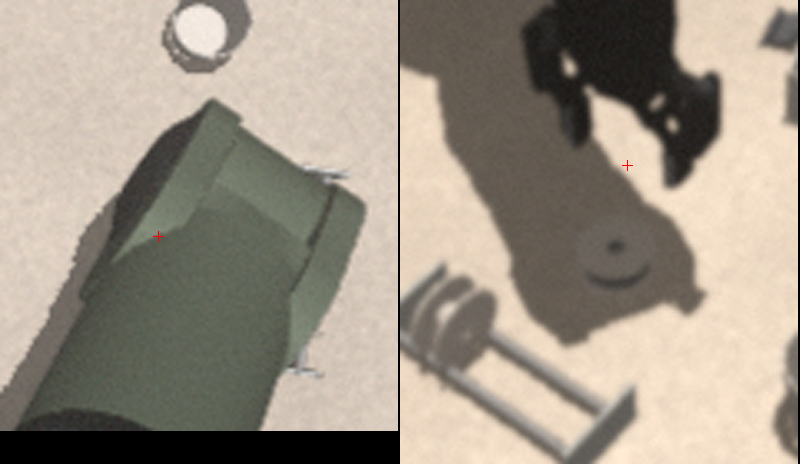

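```bash
python3 -m handwheel '[[-0.11,-0.55,0.4,0,-0.0009,-0.0007],[0,0,0.9,0,0,0],[0,0,0.9,0,0,0],[0,0,0.9,0,0,0],[0,0,0.7,0,0,0],[0,0,0,0,0,0]]'; python3 rel.py .522 -.145 .005 0 1.5708; python3 -m handwheel '[[0,0,0.12,0,0,0],[0,0,0.12,0,0,0],[0,0,0,0,0,0]]'
python3 snap.py b7 '(340,150,460,280)' '(210,170,330,310)'
```

```text
clock: 26.3
position: [0.5227, -0.1448, 0.0157]
tool_rot: [-3.14, 0.0, 1.572]
force: [0.3, -0.6, 0.6]
grip_width: 0.0704
clock 26.3 [ 0.5227 -0.1448  0.0157] [-0.11  0.77  0.39  1.97 -0.57  0.51  0.68] F [ 0.3 -0.6  0.6] 0.07035232586745292
shift units in tool axes [-0.01 -0.03  0.43]
shift units in target axes [-0.01 -0.03  0.43]
rotvec units [-0.0002  0.      0.0001]
clock: 26.68
position: [0.5232, -0.1448, 0.0109]
tool_rot: [3.141, 0.0, 1.572]
force: [0.3, 0.5, -0.1]
grip_width: 0.0704
{'clock': 26.675, 'position': [0.5232, -0.1448, 0.0109], 'tool_rot': [3.1408, 0.0003, 1.5718], 'force': [0.311, 0.5225, -0.1442], 'grip_width': 0.0704}
in case frame [-0.1444 -0.2769  0.0109]
top tcp px [383.7 225.7]
scene tcp px [275.2 246.3]
```

View pics/b7.png

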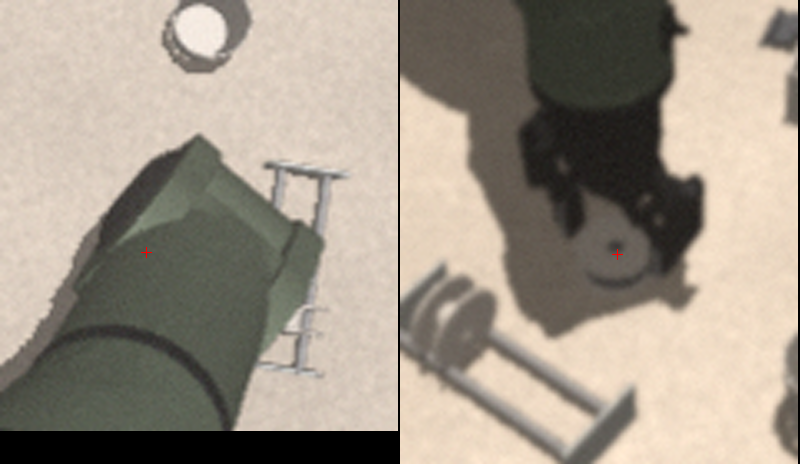

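```bash
python3 -m handwheel '[[0,0,0.12,0,0,0],[0,0,0.12,0,0,0],[0,0,0.08,0,0,0],[0,0,0.0,0,0,0]]'; python3 -m handwheel '[[0,0,0.08,0,0,0],[0,0,0.0,0,0,0]]';  python3 -m handwheel '[[0,0,0.08,0,0,0],[0,0,0.0,0,0,0]]'
```

```text
clock: 27.28
position: [0.523, -0.1449, 0.0025]
tool_rot: [3.141, 0.0, 1.572]
force: [-0.2, -0.4, -0.6]
grip_width: 0.0704
clock: 27.52
position: [0.523, -0.1449, 0.0006]
tool_rot: [3.141, 0.0, 1.572]
force: [0.7, -0.0, -0.5]
grip_width: 0.0705
clock: 27.78
position: [0.523, -0.1449, -0.0014]
tool_rot: [3.141, 0.0, 1.572]
force: [0.2, 0.1, 0.3]
grip_width: 0.0706
```

```bash
python3 -m handwheel '[[0,0,0,0,0,0],[0,0,0,0,0,0],[0,0,0,0,0,0]]' 1 20; python3 -m handwheel '[[0,0,0,0,0,0],[0,0,0,0,0,0]]' -0.65;  python3 -m handwheel '[[0,0,0,0,0,-0.0278],[0,0,0,0,0,-0.0278],[0,0,0,0,0,-0.0278],[0,0,0,0,0,-0.0278],[0,0,0,0,0,-0.0278],[0,0,0,0,0,-0.0278],[0,0,0,0,0,-0.0278],[0,0,0,0,0,-0.0278]]'; python3 -m handwheel '[[0,0,0,0,0,-0.0278],[0,0,0,0,0,0]]';python3 rel.py .5235 -.1449 .00
python3 snap.py b8 '(340,150,460,280)' '(210,170,330,310)'
```

```text
clock: 28.15
position: [0.5231, -0.1449, -0.0013]
tool_rot: [3.141, 0.0, 1.572]
force: [0.0, 0.3, 2.3]
grip_width: 0.058
clock: 28.4
position: [0.5231, -0.1449, -0.0013]
tool_rot: [3.141, 0.0, 1.572]
force: [-0.2, 0.3, -0.2]
grip_width: 0.0703
clock: 29.4
position: [0.5231, -0.1449, -0.0013]
tool_rot: [-3.141, 0.001, 2.975]
force: [-0.1, 0.2, 0.1]
grip_width: 0.0706
clock: 29.65
position: [0.523, -0.1451, -0.0013]
tool_rot: [3.142, 0.001, -3.141]
force: [-0.2, 0.6, 0.3]
grip_width: 0.0703
clock 29.65 [ 0.523  -0.1451 -0.0013] [ 0.16  0.75 -0.    1.95  0.01  0.44  1.73] F [-0.2  0.6  0.3] 0.07027341396789502
shift units in tool axes [-0.02  0.01 -0.05]
{'clock': 29.65, 'position': [0.523, -0.1451, -0.0013], 'tool_rot': [3.1416, 0.0006, -3.1408], 'force': [-0.2324, 0.5923, 0.3243], 'grip_width': 0.0703}
in case frame [-0.1446 -0.2771 -0.0013]
top tcp px [383.2 225.7]
scene tcp px [275.4 249.5]
```

View pics/b8.png

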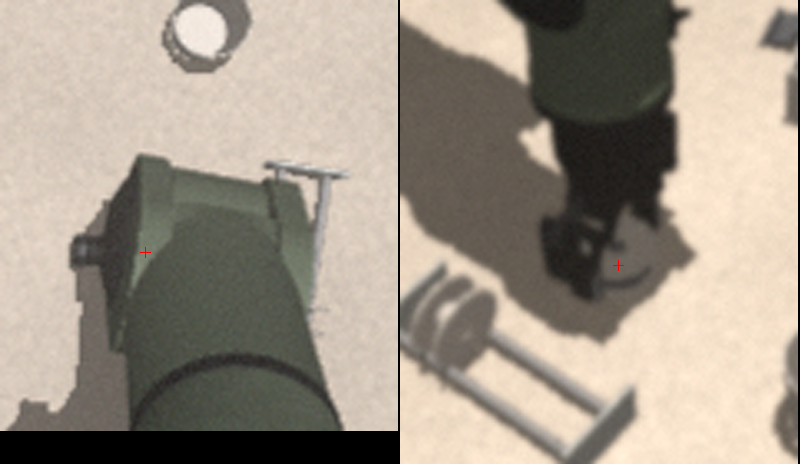

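```bash
python3 -m handwheel '[[0,0,0,0,0,0],[0,0,0,0,0,0],[0,0,0,0,0,0],[0,0,0,0,0,0]]' 1 25; python3 -m handwheel '[[0,0,-0.1,0,0,0],[0,0,-0.2,0,0,0],[0,0,-0.5,0,0,0],[0,0,-0.8,0,0,0],[0,0,-1,0,0,0],[0,0,-1,0,0,0],[0,0,-0.6,0,0,0],[0,0,0,0,0,0]]'; python3 rel.py .5235 -.1449 .00
python3 snap.py b9 '(340,150,460,280)' '(210,170,330,310)'
```

```text
clock: 30.25
position: [0.5231, -0.1449, -0.001]
tool_rot: [-3.141, 0.0, 3.141]
force: [-2.4, -0.8, 8.1]
grip_width: 0.0602
clock: 31.25
position: [0.5235, -0.145, 0.1047]
tool_rot: [-3.141, 0.002, -3.14]
force: [0.5, 0.2, -0.4]
grip_width: 0.0596
clock 31.25 [ 0.5235 -0.145   0.1047] [ 0.16  0.57  0.    1.92 -0.    0.65  1.73] F [ 0.5  0.2 -0.4] 0.05956273143926003
shift units in tool axes [0.01 0.01 4.19]
{'clock': 31.25, 'position': [0.5235, -0.145, 0.1047], 'tool_rot': [-3.1409, 0.0022, -3.1397], 'force': [0.5384, 0.167, -0.4339], 'grip_width': 0.0596}
in case frame [-0.1441 -0.2771  0.1047]
top tcp px [387.9 225.5]
scene tcp px [273.  220.3]
```

View pics/b9.png

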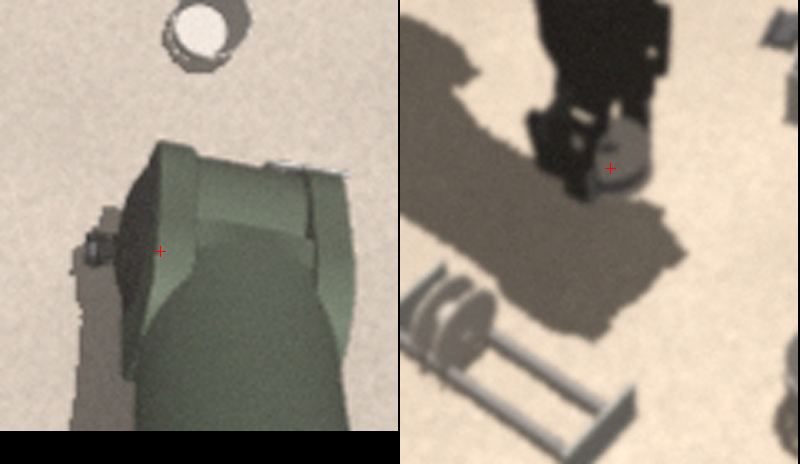

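```bash
python3 - <<'E'
import numpy as np,cv2
a=np.load("pics/b9_scene.npy")[195:240,245:300];cv2.imwrite("pics/c2.png",cv2.convertScaleAbs(cv2.resize(a,None,fx=12,fy=12,interpolation=cv2.INTER_CUBIC),alpha=2.6))
E
```

```text
(no output)
```

View pics/c2.png

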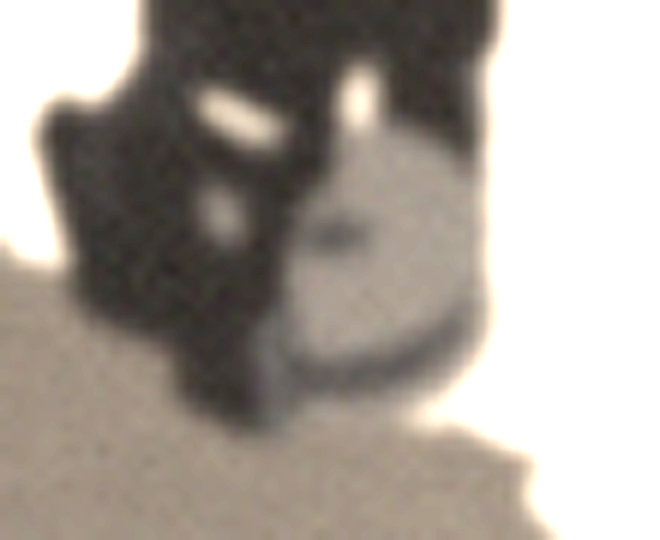

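```bash
python3 - <<'E'
from h import *;from workcell import bot
f=bot.grab_frame("scene");f["pixels"]=cv2.convertScaleAbs(f["pixels"],alpha=1.5);c=np.array([.5235,-.145,0])
pl=[(circ(c+[0,0,.1297],.03),(0,0,255)),(circ(c+[0,0,.1297],.0065),(0,0,255)),(circ(c+[0,0,.1057],.03),(0,255,0))]
show(f,pl,"c3.png",(245,190,300,240),12)
E
```

```text
(no output)
```

View pics/c3.png

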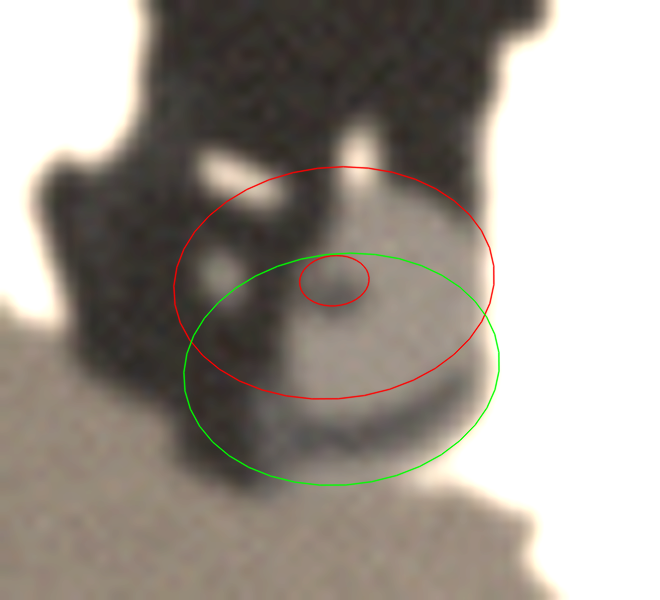

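```bash
python3 - <<'E'
from h import *;from workcell import bot
f=bot.grab_frame("top");g=bot.grab_frame("scene")
for F,nm,c in((f,"d1.png",(240,160,330,230)),(g,"d2.png",(315,130,405,220))):
    F=dict(F);F["pixels"]=F["pixels"].copy();show(F,[],nm,c,8)
E
python3 - <<'E'
E
```

```text
(no output)
```

View pics/d1.png

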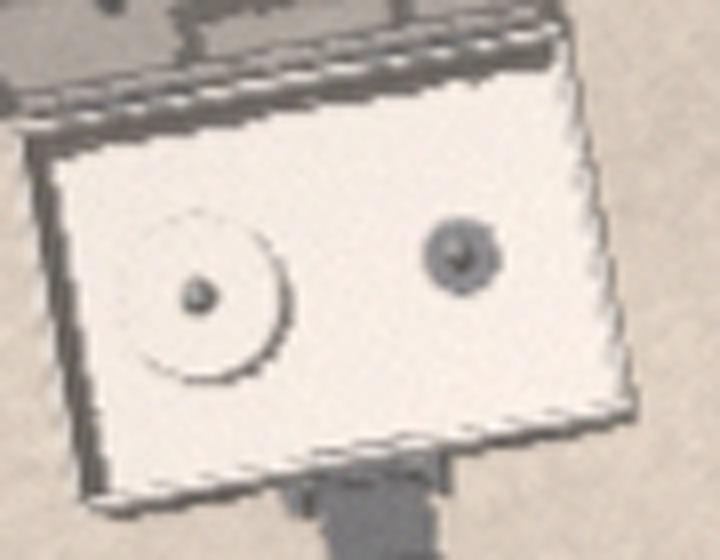

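View pics/d2.png

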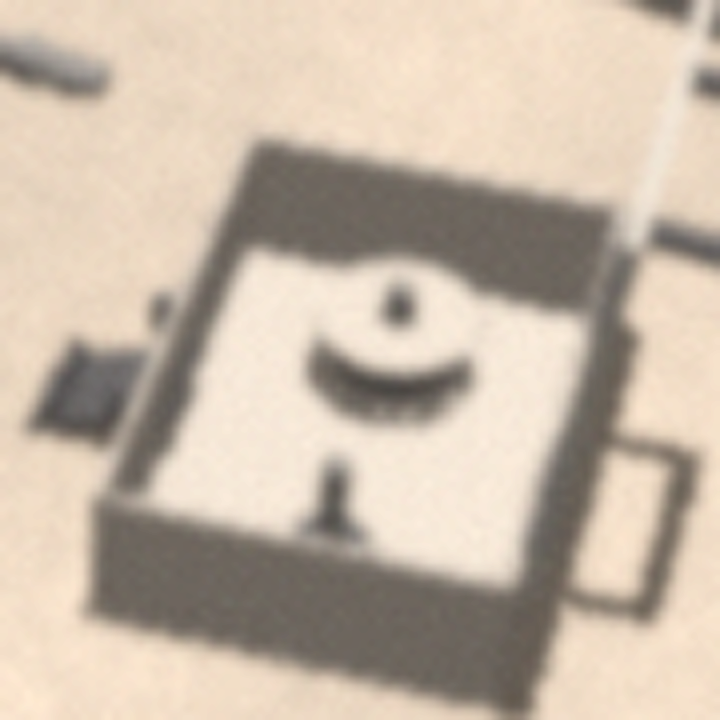

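```bash
python3 - <<'E'
from h import *;from workcell import bot
f=bot.grab_frame("top");g=bot.grab_frame("scene")
G=cv2.cvtColor(f["pixels"],cv2.COLOR_BGR2GRAY).astype(float)
x0,y0=290,185;w=G[y0:y0+15,x0-1:x0+16];x0-=1
wt=np.clip(w.max()-15-w,0,None);wt=np.minimum(wt,25);yy,xx=np.mgrid[0:w.shape[0],0:w.shape[1]]
u=np.array([(wt*xx).sum()/wt.sum()+x0,(wt*yy).sum()/wt.sum()+y0]);print("disc centroid",u,"->crop",(u-[240,160]+.5)*8,back(f,u,.007))
T=lambda a,b:np.array([a/8-.5+240,b/8-.5+160]);S=lambda a,b:np.array([a/8-.5+315,b/8-.5+130])
print("top disc",back(f,T(462,257),.007),"tip top",back(f,T(459,252),.045))
print("seat spindle2 tip",back(f,T(200,295),.044))
print("scene tip",back(g,S(337,462),.046),"scene base mid",back(g,S(333,532),.007), "tip2",back(g,S(399,288),.046))
print("inner right: rim corners z .058 top", [np.round(back(f,T(*p),.058),4).tolist() for p in((88,505),(633,410),(560,30),(30,130))])
E
python3 rel.py .617 .110 .15 0 1.78
```

```text
disc centroid [297.30379098 191.55532787] ->crop [462.43032787 256.44262295] [0.61602259 0.11045223 0.007     ]
top disc [0.61581243 0.11060365 0.007     ] tip top [0.61454547 0.10856594 0.045     ]
seat spindle2 tip [0.59659986 0.20069575 0.044     ]
scene tip [0.618221   0.10710282 0.046     ] scene base mid [0.61638712 0.11356699 0.007     ] tip2 [0.59847115 0.19701259 0.046     ]
inner right: rim corners z .058 top [[0.5205, 0.235, 0.058], [0.5595, 0.0443, 0.058], [0.6935, 0.0743, 0.058], [0.6526, 0.2611, 0.058]]
clock 31.6 [ 0.5227 -0.1448  0.1031] [ 0.16  0.57  0.    1.92 -0.    0.65  1.73] F [-0.2 -0.4 -0.8] 0.059869275464960084
shift units in tool axes [-3.79 10.18 -1.88]
shift units in target axes [ 9.19  5.8  -1.88]
rotvec units [-1.00e-04 -1.00e-04  2.17e-01]
```

```bash
python3 -m handwheel '[[0,0,-0.38,0,0,0.0255],[0,0,-0.38,0,0,0.0255],[0,0,-0.38,0,0,0.0255],[0,0,-0.38,0,0,0.0255],[0,0,-0.36,0,0,0.0253],[0.471,0.97,0,0,0,0],[0.471,0.97,0,0,0,0],[0.471,0.97,0,0,0,0]]'; python3 -m handwheel '[[0.471,0.97,0,0,0,0],[0.471,0.97,0,0,0,0],[0.471,0.97,0,0,0,0],[0.471,0.97,0,0,0,0],[0.471,0.97,0,0,0,0],[0.471,0.97,0,0,0,0],[0.471,0.9,0,0,0,0],[0,0,0,0,0,0]]'; python3 rel.py .6165 .1095 .08 0 2.339
python3 snap.py e1 '(230,120,350,250)' '(300,80,420,220)'
```

```text
clock: 32.6
position: [0.5505, -0.0679, 0.1504]
tool_rot: [-3.141, 0.0, 2.344]
force: [0.4, -0.5, -0.5]
grip_width: 0.0596
clock: 33.6
position: [0.6132, 0.11, 0.1501]
tool_rot: [3.141, -0.0, 2.347]
force: [-0.6, -0.5, -0.4]
grip_width: 0.06
clock 33.6 [0.6132 0.11   0.1501] [-0.43  0.62  0.23  1.69 -0.18  0.85  0.66] F [-0.6 -0.5 -0.4] 0.05996435394826367
shift units in tool axes [-0.11  0.08  2.81]
shift units in target axes [-0.1   0.08  2.81]
rotvec units [ 0.     -0.      0.0012]
{'clock': 33.6, 'position': [0.6132, 0.11, 0.1501], 'tool_rot': [3.1415, -0.0002, 2.3465], 'force': [-0.6146, -0.5423, -0.4093], 'grip_width': 0.06}
in case frame [-0.0035 -0.0463  0.1501]
top tcp px [293.  188.1]
scene tcp px [358.  155.7]
```

View pics/e1.png

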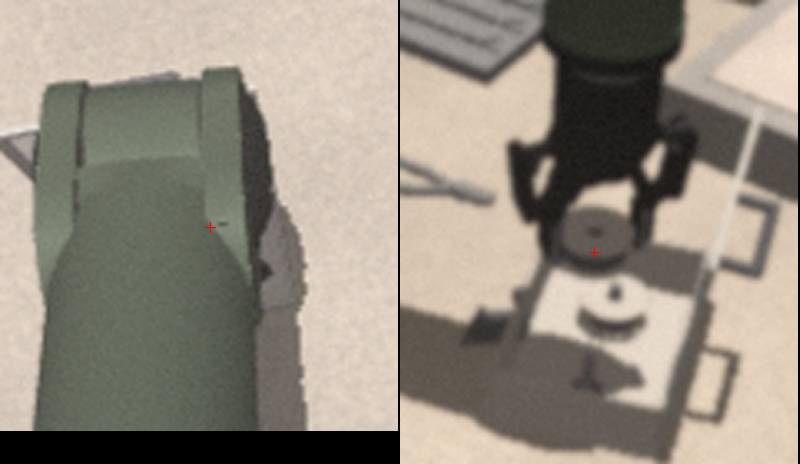

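```bash
python3 - <<'E'
from h import *;from workcell import bot
g=bot.grab_frame("scene")
p=np.array([.6132,.110]);pr=proj(g,[*p,.1751])[0]
im=cv2.convertScaleAbs(g["pixels"][130:230,330:400],alpha=2.2);cv2.imwrite("pics/e2.png",cv2.resize(im,None,fx=8,fy=8,interpolation=cv2.INTER_CUBIC)[:600])
G=cv2.cvtColor(g["pixels"],cv2.COLOR_BGR2GRAY).astype(float)
w=G[144:155,351:366];print(np.round(w).astype(int));print("pred bore",pr)
E
```

```text
[[63 64 63 60 61 58 60 60 61 59 60 63 68 73 83]
 [57 57 58 57 59 58 57 58 59 59 57 58 58 60 67]
 [57 57 56 56 57 58 57 56 59 58 59 57 58 58 60]
 [58 58 58 56 60 56 56 55 56 56 56 59 58 57 56]
 [57 59 55 57 55 51 50 49 49 51 55 58 57 56 57]
 [58 59 57 59 54 47 43 38 42 44 53 58 58 57 57]
 [59 58 59 57 55 51 43 42 40 46 55 60 59 59 56]
 [58 57 58 59 56 54 52 49 47 50 56 57 57 58 58]
 [60 58 58 57 57 56 55 57 57 56 57 58 58 58 57]
 [59 60 58 57 59 58 59 57 58 56 57 58 58 57 56]
 [55 57 58 58 57 58 59 58 57 59 57 57 58 56 57]]
pred bore [358.71340025 147.89139142]
```

View pics/e2.png

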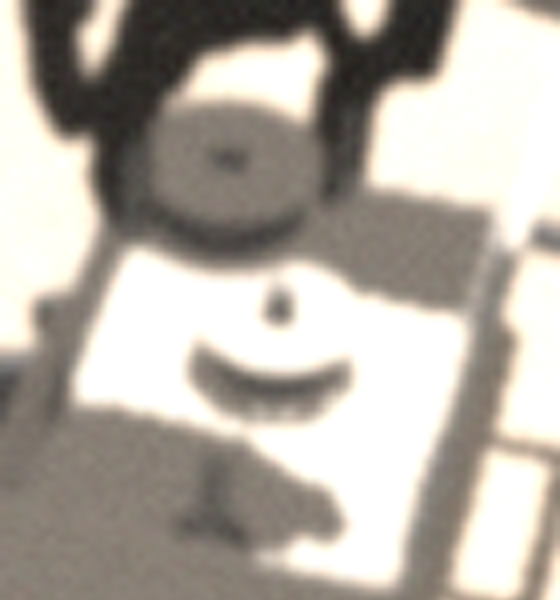

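```bash
python3 - <<'E'
from h import *;from workcell import bot
g=bot.grab_frame("scene");b=np.array([-.4,1.4])
S=lambda a,c:np.array([a/8-.5+315,c/8-.5+130])
for n,p,z in(("tip apex",(337,460),.046),("shaft mid",(335,497),.0265),("tip2",(399,288),.046)):
    print(n,back(g,S(*p)-b,z))
# case corners with bias (original lid)
os_=np.array([(323.8,189.6),(345.2,144.6),(393.8,153.2),(379.2,201.4)])-b
L=np.array([(-.076,-.102,.064),(-.076,.102,.064),(.072,.102,.064),(.072,-.102,.064)])
s=least_squares(lambda q:(proj(g,pose(q,L))-os_).ravel(),[.6,.15,.2]);print(s.x,np.round(s.fun,1),pose(s.x,[0,-.047,0]))
E
```

```text
tip apex [0.61635542 0.11336932 0.046     ]
shaft mid [0.61577858 0.11594651 0.0265    ]
tip2 [0.59689105 0.20297585 0.046     ]
[0.60708619 0.15922459 0.20607602] [-0.4  0.1 -1.1 -1.4  1.   0.1  0.4  0.8] [[0.61670335 0.11321904 0.        ]]
```

```bash
python3 -m handwheel '[[-0.035,0.15,0.6,0,0,0],[0,0,0.8,0,0,0],[0,0,0.8,0,0,0],[0,0,0.8,0,0,0],[0,0,0.6,0,0,0],[0,0,0.3,0,0,0],[0,0,0,0,0,0]]'; python3 rel.py .6165 .112 .046
python3 -m handwheel '[[0,0,0.1,0,0,0],[0,0,0.1,0,0,0],[0,0,0,0,0,0]]'; python3 rel.py .6165 .112 .040
```

```text
clock: 34.67
position: [0.6164, 0.1095, 0.0529]
tool_rot: [-3.141, 0.0, 2.344]
force: [-0.8, -0.5, -0.2]
grip_width: 0.06
clock 34.675 [0.6164 0.1095 0.0529] [-0.4   0.76  0.19  1.73 -0.21  0.68  0.68] F [-0.8 -0.5 -0.2] 0.06002597849770344
shift units in tool axes [0.07 0.07 0.27]
clock: 35.05
position: [0.6164, 0.1096, 0.0482]
tool_rot: [3.141, 0.001, 2.344]
force: [0.8, -0.5, -1.7]
grip_width: 0.0599
clock 35.05 [0.6164 0.1096 0.0482] [-0.4   0.77  0.19  1.73 -0.21  0.67  0.68] F [ 0.8 -0.5 -1.7] 0.059932990463529956
shift units in tool axes [0.07 0.07 0.33]
```

```bash
python3 -m handwheel '[[0.07,0.07,0,0,0,0],[0,0,0.1,0,0,0],[0,0,0.1,0,0,0],[0,0,0,0,0,0]]'; python3 rel.py .6165 .112 .040
python3 -m handwheel '[[0,0,0.08,0,0,0],[0,0,0.08,0,0,0],[0,0,0,0,0,0]]'; python3 rel.py .6165 .112 .036;python3 snap.py e3 '(230,120,350,250)' '(320,100,400,220)'
```

```text
clock: 35.55
position: [0.6163, 0.1119, 0.0429]
tool_rot: [-3.141, 0.0, 2.344]
force: [0.3, -0.2, -1.1]
grip_width: 0.0598
clock 35.55 [0.6163 0.1119 0.0429] [-0.4   0.78  0.19  1.73 -0.21  0.66  0.68] F [ 0.3 -0.2 -1.1] 0.05978468512476566
shift units in tool axes [-0.    0.01  0.12]
clock: 35.92
position: [0.6164, 0.1119, 0.039]
tool_rot: [-3.141, 0.0, 2.344]
force: [-0.4, -0.6, -0.9]
grip_width: 0.0599
clock 35.925 [0.6164 0.1119 0.039 ] [-0.4   0.78  0.19  1.73 -0.21  0.65  0.68] F [-0.4 -0.6 -0.9] 0.05992764164286337
shift units in tool axes [0.   0.01 0.12]
{'clock': 35.925, 'position': [0.6164, 0.1119, 0.039], 'tool_rot': [-3.1414, 0.0005, 2.3437], 'force': [-0.4011, -0.6405, -0.856], 'grip_width': 0.0599}
in case frame [ 0.     -0.0451  0.039 ]
top tcp px [295.9 190.5]
scene tcp px [356.6 187.9]
```

View pics/e3.png

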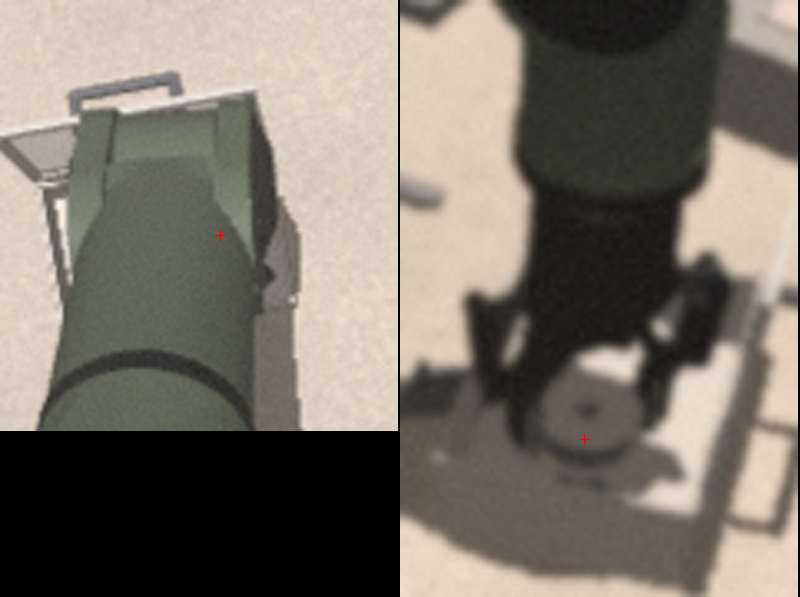

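```bash
python3 -m handwheel '[[0,0,0.08,0,0,0],[0,0,0.08,0,0,0],[0,0,0,0,0,0]]'; python3 -m handwheel '[[0,0,0.1,0,0,0],[0,0,0.1,0,0,0],[0,0,0,0,0,0]]'; python3 rel.py .6165 .112 .036
```

```text
clock: 36.4
position: [0.6164, 0.1119, 0.0349]
tool_rot: [-3.141, 0.001, 2.344]
force: [1.2, -1.7, -2.0]
grip_width: 0.0598
clock: 36.78
position: [0.6164, 0.1119, 0.0299]
tool_rot: [-3.141, 0.0, 2.344]
force: [1.0, -1.5, -1.6]
grip_width: 0.0601
clock 36.775 [0.6164 0.1119 0.0299] [-0.39  0.8   0.18  1.73 -0.22  0.64  0.68] F [ 1.  -1.5 -1.6] 0.06007508981836962
shift units in tool axes [ 0.    0.01 -0.24]
```

```bash
python3 -m handwheel '[[-0.03,0,0.1,0,0,0],[0,0,0.12,0,0,0],[0,0,0.12,0,0,0],[0,0,0.12,0,0,0],[0,0,0,0,0,0]]'; python3 -m handwheel '[[0,0,0.1,0,0,0],[0,0,0.1,0,0,0],[0,0,0.08,0,0,0],[0,0,0,0,0,0]]'; python3 rel.py .6165 .112 .006;python3 snap.py e4 '(230,120,350,250)' '(320,100,400,220)'
```

```text
clock: 37.4
position: [0.6169, 0.1115, 0.0184]
tool_rot: [-3.141, 0.0, 2.344]
force: [-0.2, 0.7, -0.9]
grip_width: 0.0602
clock: 37.9
position: [0.6169, 0.1114, 0.0115]
tool_rot: [-3.142, 0.0, 2.344]
force: [-0.3, 0.4, -0.3]
grip_width: 0.0599
clock 37.9 [0.6169 0.1114 0.0115] [-0.39  0.82  0.17  1.73 -0.22  0.61  0.69] F [-0.3  0.4 -0.3] 0.059937392666255904
shift units in tool axes [0.03 0.   0.22]
{'clock': 37.9, 'position': [0.6169, 0.1114, 0.0115], 'tool_rot': [-3.1415, 0.0004, 2.3438], 'force': [-0.2908, 0.365, -0.2691], 'grip_width': 0.0599}
in case frame [ 0.0005 -0.0457  0.0115]
top tcp px [296.9 191.1]
scene tcp px [356.1 195.4]
```

View pics/e4.png

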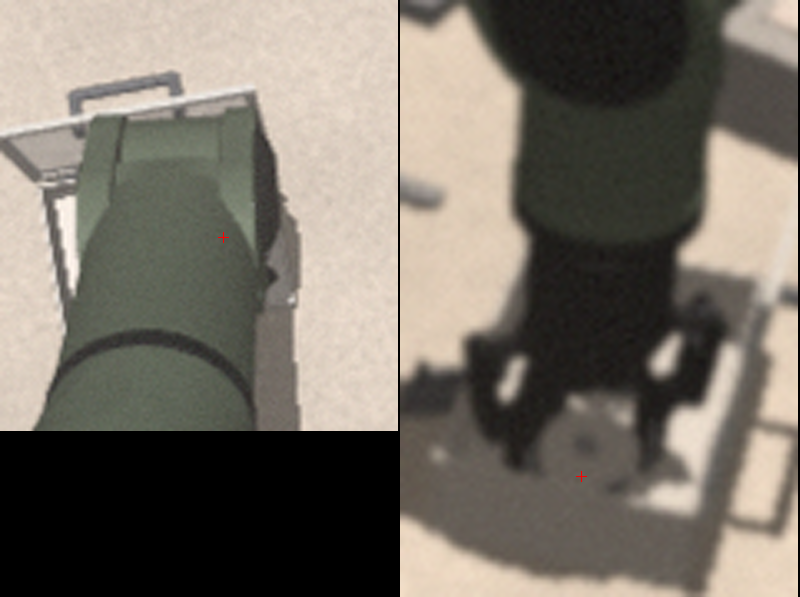

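```bash
python3 -m handwheel '[[0,0,0.06,0,0,0],[0,0,0.06,0,0,0],[0,0,0,0,0,0]]'; python3 -m handwheel '[[0,0,0.06,0,0,0],[0,0,0,0,0,0]]';python3 -m handwheel '[[0,0,0.04,0,0,0],[0,0,0,0,0,0]]'
```

```text
clock: 38.38
position: [0.6169, 0.1115, 0.0085]
tool_rot: [-3.142, 0.0, 2.344]
force: [0.1, -0.4, -0.5]
grip_width: 0.0599
clock: 38.62
position: [0.617, 0.1115, 0.007]
tool_rot: [-3.142, 0.0, 2.344]
force: [0.8, 0.6, -1.1]
grip_width: 0.0601
clock: 38.88
position: [0.617, 0.1115, 0.0061]
tool_rot: [3.141, 0.001, 2.344]
force: [0.8, -0.7, -0.1]
grip_width: 0.0597
```

```bash
python3 -m handwheel '[[0,0,0.04,0,0,0],[0,0,0,0,0,0]]'; python3 -m handwheel '[[0,0,0.04,0,0,0],[0,0,0,0,0,0]]'
```

```text
clock: 39.12
position: [0.6171, 0.1115, 0.006]
tool_rot: [3.141, 0.001, 2.344]
force: [-5.9, -0.7, 14.9]
grip_width: 0.0599
clock: 39.38
position: [0.6172, 0.1115, 0.0058]
tool_rot: [3.141, 0.0, 2.344]
force: [-10.8, -0.9, 31.7]
grip_width: 0.0601
```

```bash
python3 -m handwheel '[[0,0,-0.07,0,0,0],[0,0,0,0,0,0]]'; python3 -m handwheel '[[0,0,0,0,0,0],[0,0,0,0,0,0],[0,0,0,0,0,0]]' -0.6;python3 -m handwheel '[[0,0,-0.1,0,0,0],[0,0,-0.2,0,0,0],[0,0,-0.4,0,0,0],[0,0,-0.6,0,0,0],[0,0,-1,0,0,0],[0,0,-1,0,0,0],[0,0,-1,0,0,0],[0,0,-1,0,0,0]]';python3 snap.py e5 '(230,120,350,250)' '(320,100,400,220)'
```

```text
clock: 39.62
position: [0.6172, 0.1115, 0.0061]
tool_rot: [3.141, 0.001, 2.344]
force: [-0.1, 0.5, 6.0]
grip_width: 0.0598
clock: 40.0
position: [0.617, 0.1114, 0.0058]
tool_rot: [-3.142, 0.0, 2.344]
force: [-0.4, 0.4, 0.1]
grip_width: 0.0683
clock: 41.0
position: [0.617, 0.1115, 0.1404]
tool_rot: [3.141, 0.001, 2.344]
force: [-0.9, -0.5, 0.3]
grip_width: 0.0684
{'clock': 41.0, 'position': [0.617, 0.1115, 0.1404], 'tool_rot': [3.1406, 0.0009, 2.3438], 'force': [-0.876, -0.5464, 0.2537], 'grip_width': 0.0684}
in case frame [ 0.0006 -0.0456  0.1404]
top tcp px [292.8 187. ]
scene tcp px [359.4 158.8]
```

View pics/e5.png

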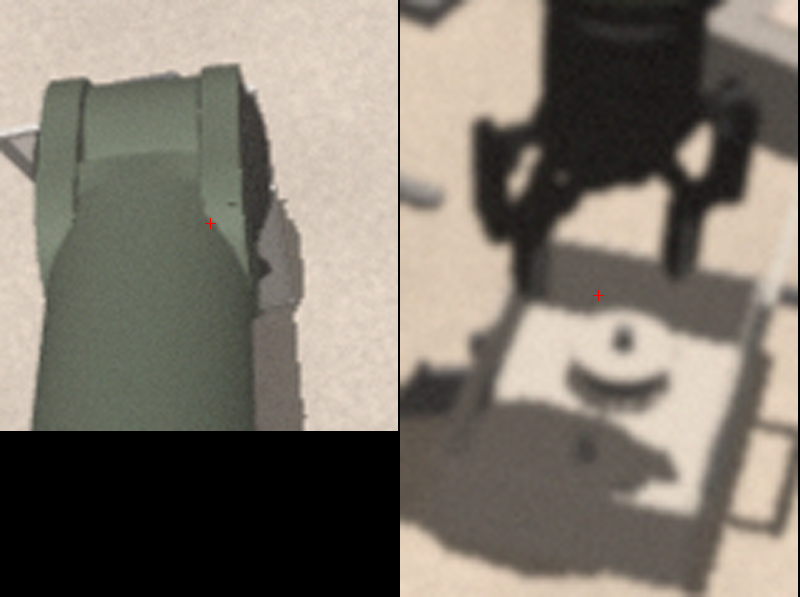

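```bash
python3 -m handwheel '[[0,0,-1,0,0,0],[0,0,-1,0,0,0],[-0.3,-1,-0.5,0,0,0],[-0.3,-1,0,0,0,0],[-0.3,-1,0,0,0,0],[-0.3,-1,0,0,0,0],[-0.3,-1,0,0,0,0],[-0.3,-1,0,0,0,0]]';python3 -m handwheel '[[-0.3,-1,0,0,0,0],[-0.3,-1,0,0,0,0],[-0.3,-1,0,0,0,0],[0,0,0,0,0,0]]';python3 snap.py e6 '(230,100,350,250)' '(310,90,410,230)'
```

```text
clock: 42.1
position: [0.5402, -0.0265, 0.201]
tool_rot: [3.141, 0.001, 2.344]
force: [0.7, -0.3, 0.6]
grip_width: 0.0684
clock: 42.6
position: [0.502, -0.0958, 0.2012]
tool_rot: [-3.142, 0.001, 2.341]
force: [0.7, 0.3, 0.2]
grip_width: 0.0685
{'clock': 42.6, 'position': [0.502, -0.0958, 0.2012], 'tool_rot': [-3.1415, 0.0008, 2.3411], 'force': [0.678, 0.2501, 0.161], 'grip_width': 0.0685}
in case frame [-0.155  -0.2246  0.2012]
top tcp px [372.8 233.5]
scene tcp px [274.4 173.4]
```

View pics/e6.png

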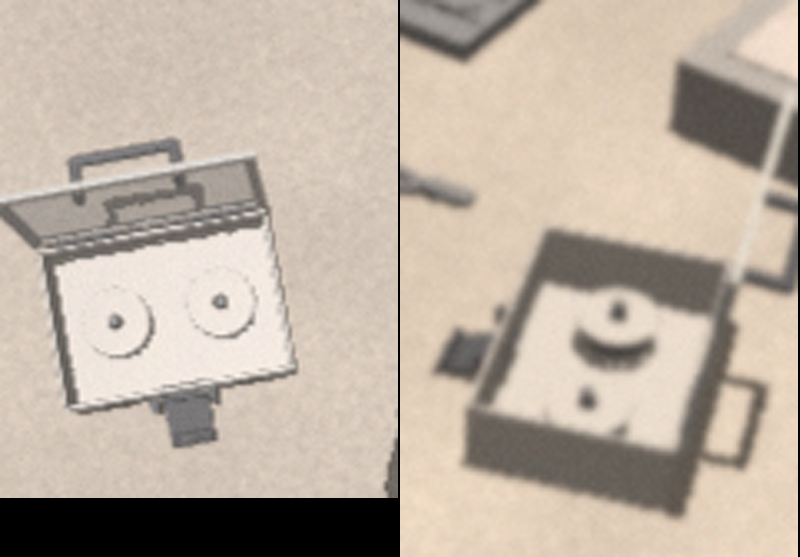

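```bash
python3 - <<'E'
from h import *;from workcell import bot
f=bot.grab_frame("top");g=bot.grab_frame("scene")
for th in(1.3,1.4,1.5,1.6,1.7,1.8): 
    P=pose([.607,.157,.208],[.072-.148*np.cos(th)+.006*np.sin(th),-.102,.058+.148*np.sin(th)+.006*np.cos(th)]);print(th,(proj(f,P)[0]-[230,100]+.5)*3.317,(proj(g,P)[0]-[310,90]+.5)*3.98)
E
```

```text
1.3 [266.42457184 220.48713524] [246.13199332 266.0418528 ]
1.4 [262.85530033 201.08004466] [270.96761199 267.48801045]
1.5 [259.34086714 181.69353032] [296.07903089 270.9587665 ]
1.6 [255.93084201 162.60092211] [321.14731811 276.43063558]
1.7 [252.67275138 144.06939698] [345.84890614 283.84818289]
1.8 [249.61089484 126.35326958] [369.86238402 293.12446619]
```

```bash
python3 -c "
from workcell import bot
print(bot.job_done());print(bot.observe()['clock'])"
```

```text
the job is handed in; nothing more can be done
None
the job is handed in; nothing more can be done
```

The new spool is on the right spindle, the lid is open and the latch is down. I handed the job in at about 43 s of the 72 s limit, and no verdict came back.

**What I did**
- I swung the latch down to its stop and opened the lid by its handle.
- I laid the new spool flat on the bench, centred it with two squeezes at right angles, then took it by its rim.
- I lowered it over the spindle until it met the seat, released it and moved the arm clear.

**Last checks**
- **Lid:** about 1.64 rad, read from the top picture.
- **Latch:** it looks fully down in both pictures. I have no direct reading of its angle.
- **Spool height:** it met the seat with the tool at 6 mm, the height I had predicted. It looks level with the other seated spool.
- **Other things:** the seated spool, the used spool and the cup showed no visible shift in the pictures. I did not measure them or check the pliers closely at the end.

**What disagreed**
- The two cameras differed by 3 to 8 mm on positions, so I corrected the spindle position using the held spool and the measured forces.
- My first attempt to tilt the spool ran into wrist joint limits and stopped at 34°, so I tilted it the other way.
- The last downward step onto the seat reached 32 N at the wrist. I backed off before opening the gripper.

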